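Morning check of the hanging scale and the slide gauge beside the mill

TASK

Do the morning check of the two spring gauges beside the mill: hang each check weight that is there on the hanging scale's fork, one at a time from the thinnest to the thickest, let go of it and give it a good second after it has stopped bobbing, then stand it upright in the wooden tray. When all of them are in the tray, pull the yellow handle of the slide gauge out until its red pointer is level with the blue clip, hold it still there for about two seconds, go on to the red clip and hold it there as long, without pulling past it, then let the slide go fully home. Leave the red box, the bottle and the cup where they are.

Things in the scene. Friction and masses are not known exactly. Their poses are not given: they have to be found in the camera images.
- w1: check weight, 180 g, green-banded: aluminium disc 72 mm across, 16 mm thick, with a steel frame on it and on top a green upright grip tab, 14 (x) x 26 (y) mm, from 66 to 102 mm above the underside. Origin: centre of the underside, z up; its +x and -x sides are alike. Hung alone at rest it dips the fork 14.7 mm. May be absent
- w1_bar (a point): middle of the underside of the frame's top bar (10 x 68 x 8 mm, along the weight's y) of w1, 58 mm above its origin; below it is the window, open through along x, 56 mm wide, 42 mm high down to the disc
- w2: check weight, 265 g, yellow-banded: aluminium disc 72 mm across, 24 mm thick, with a steel frame on it and on top a yellow upright grip tab, 14 (x) x 26 (y) mm, from 74 to 110 mm above the underside. Origin: centre of the underside, z up; its +x and -x sides are alike. Hung alone at rest it dips the fork 23.0 mm. May be absent
- w2_bar (a point): middle of the underside of the frame's top bar (10 x 68 x 8 mm, along the weight's y) of w2, 66 mm above its origin; below it is the window, open through along x, 56 mm wide, 42 mm high down to the disc
- w3: check weight, 350 g, orange-banded: aluminium disc 72 mm across, 32 mm thick, with a steel frame on it and on top an orange upright grip tab, 14 (x) x 26 (y) mm, from 82 to 118 mm above the underside. Origin: centre of the underside, z up; its +x and -x sides are alike. Hung alone at rest it dips the fork 31.3 mm. May be absent
- w3_bar (a point): middle of the underside of the frame's top bar (10 x 68 x 8 mm, along the weight's y) of w3, 74 mm above its origin; below it is the window, open through along x, 56 mm wide, 42 mm high down to the disc
- w4: check weight, 440 g, blue-banded: aluminium disc 72 mm across, 40 mm thick, with a steel frame on it and on top a blue upright grip tab, 14 (x) x 26 (y) mm, from 90 to 126 mm above the underside. Origin: centre of the underside, z up; its +x and -x sides are alike. Hung alone at rest it dips the fork 40.2 mm. May be absent
- w4_bar (a point): middle of the underside of the frame's top bar (10 x 68 x 8 mm, along the weight's y) of w4, 82 mm above its origin; below it is the window, open through along x, 56 mm wide, 42 mm high down to the disc
- scale: hanging scale: fixed stand on a white foot, aluminium column 40 x 50 mm, 300 mm tall. Origin: centre of the column at bench level. Its sprung fork of two steel prongs sticks out along the scale's -x, towards the robot; a weight's window is threaded over the prongs' ends along +x, bar above them, then lowered
- fork (a joint): how far the sprung fork has dipped, m (0 unloaded, up to 0.07). Spring 100 N/m after a preload of about 0.3 N; it bobs for about 1 s after a load comes on
- fork_seat (a point): point midway between the fork's two prongs, level with their top, where a bar is best hung: unloaded 185 mm above the bench, 125 mm in -x from the scale's origin; moves with the fork; axes as the scale's. Prongs along x, 8 mm thick, centres 20 mm apart; they end 39 mm further out (-x), upturned 10 mm above their top; 85 mm behind it is the black carriage
- gauge: slide gauge: fixed grey base plate 360 x 100 x 12 mm with a blue spring housing 50 mm high on its rear part. Origin: bench level under the housing's front face, mid-width; x points to the rear (away from the handle); the slide pulls out along -x
- slide (a joint): how far the slide is pulled out, m (0 fully home, stop at 0.115). A spring pulls it home: 2.4 N at the start and 120 N/m
- slide_handle (a point): gripping point of the slide's yellow handle, an upright tab 12 mm thick (along the gauge's x), 36 mm wide, its top 90 mm above the bench; this point is 75 mm above the bench, 60 mm in front of the housing when home; axes as the gauge's
- slide_pointer (a point): tip of the red pointer on the handle's side (gauge's +y), which runs along the white scale strip; axes as the gauge's
- blue_clip: blue marker clip, 6 x 16 x 20 mm, fixed on the gauge's scale strip beside the pointer's way; origin: centre of its underside; axes as the gauge's. The pointer is level with it when both have the same x in the gauge's frame
- red_clip: red marker clip, like the blue one, set further out (-x)
- tray: fixed open wooden tray, outside 150 (x) x 310 (y) x 22 mm, walls and floor 5 mm. Origin: centre of its underside. Room for three weights side by side along y
- block_box: bystander: red box of milling blanks, 90 x 150 x 58 mm; leave alone
- spray: bystander: white spray bottle 60 mm across, 160 mm tall; leave alone
- bur_cup: bystander: white cup 64 mm across, 70 mm tall; leave alone
Mind the look-alikes: they are no part of the job. What is shaped like the w4 but pink is not meant.

How it is judged (in metres and radians):
On the way, in this order (a step that is already met when the one before it is completed fails the run):
1. w1 hangs alone, let go and settled, by its bar on the fork (height (world z) of w1_bar between 0.1663 and 0.1743 m and z of w1_bar in the frame of fork_seat between -0.006 and 0.006 m and y of w1_bar in the frame of fork_seat between -0.025 and 0.025 m and x of w1_bar in the frame of fork_seat between -0.04 and 0.085 m and linear speed of w1 below 0.015 m/s and contact force between the fingers and w1 below 0.1 N), for 0.6 s.
2. w2 hangs alone, let go and settled, by its bar on the fork (height (world z) of w2_bar between 0.158 and 0.166 m and z of w2_bar in the frame of fork_seat between -0.006 and 0.006 m and y of w2_bar in the frame of fork_seat between -0.025 and 0.025 m and x of w2_bar in the frame of fork_seat between -0.04 and 0.085 m and linear speed of w2 below 0.015 m/s and contact force between the fingers and w2 below 0.1 N), for 0.6 s.
3. w3 hangs alone, let go and settled, by its bar on the fork (height (world z) of w3_bar between 0.1497 and 0.1577 m and z of w3_bar in the frame of fork_seat between -0.006 and 0.006 m and y of w3_bar in the frame of fork_seat between -0.025 and 0.025 m and x of w3_bar in the frame of fork_seat between -0.04 and 0.085 m and linear speed of w3 below 0.015 m/s and contact force between the fingers and w3 below 0.1 N), for 0.6 s.
4. w4 hangs alone, let go and settled, by its bar on the fork (height (world z) of w4_bar between 0.1408 and 0.1488 m and z of w4_bar in the frame of fork_seat between -0.006 and 0.006 m and y of w4_bar in the frame of fork_seat between -0.025 and 0.025 m and x of w4_bar in the frame of fork_seat between -0.04 and 0.085 m and linear speed of w4 below 0.015 m/s and contact force between the fingers and w4 below 0.1 N), for 0.6 s.
5. every weight stands upright in the tray, let go (x of w1 in the frame of tray between -0.07 and 0.07 m and y of w1 in the frame of tray between -0.15 and 0.15 m and z of each of w1, w2, w3, w4 in the frame of tray below 0.012 m and angle between each of w1, w2, w3, w4's own z axis and vertical below 0.1 rad and linear speed of each of w1, w2, w3, w4 below 0.02 m/s and contact force between the fingers and w1 below 0.1 N and x of w2 in the frame of tray between -0.07 and 0.07 m and y of w2 in the frame of tray between -0.15 and 0.15 m and contact force between the fingers and w2 below 0.1 N and x of w3 in the frame of tray between -0.07 and 0.07 m and y of w3 in the frame of tray between -0.15 and 0.15 m and contact force between the fingers and w3 below 0.1 N and x of w4 in the frame of tray between -0.07 and 0.07 m and y of w4 in the frame of tray between -0.15 and 0.15 m and contact force between the fingers and w4 below 0.1 N), for 0.3 s.
6. the gauge's pointer is held still level with the blue clip for a second (x of slide_pointer in the frame of blue_clip between -0.004 and 0.004 m and velocity of joint slide between -0.01 and 0.01 m/s), for 1 s.
7. the gauge's pointer is held still level with the red clip for a second (x of slide_pointer in the frame of red_clip between -0.004 and 0.004 m and velocity of joint slide between -0.01 and 0.01 m/s), for 1 s.
At the end, for the whole second after the job is handed in: Every weight present stands upright (within 0.1 rad) and at rest on the floor of the tray, let go; the slide is home within 4 mm and the empty fork is up within 4 mm (all of step 5 and value of joint each of slide, fork below 0.004 m); the robot touches nothing.
It fails at once if the pointer is pulled more than 8 mm past the red clip (x of slide_pointer in the frame of red_clip below -0.008 m).
It fails at once if the bystander block_box is moved more than 30 mm (distance of block_box from where it was at the start of the episode above 0.03 m).
It fails at once if the bystander spray is moved more than 30 mm (distance of spray from where it was at the start of the episode above 0.03 m).
It fails at once if the bystander bur_cup is moved more than 30 mm (distance of bur_cup from where it was at the start of the episode above 0.03 m).
Of w1, w2, w3, w4 only 2 to 3 are there at a start; the rules pass over those that are not, and their reading is None.
At some moment in a run one of w1, w2, w3, w4 may be knocked a few centimetres aside while the robot is not near it.
It also fails if it takes over 210 s, if anything falls off the work surface, if the arm or the gripper's body presses on something with over 40 N, if the wrist force passes 120 N, or if a joint passes its speed limit or range.

ROBOT

A 6-joint arm with a two-finger parallel gripper is mounted at the origin on the work surface. World frame = base frame: x ahead of the robot, y to its left, z up, the work surface at z = 0. Lengths are in mm, angles in rad, forces in N, time in s.
With the tool pointing down it reaches from about 350 to 925 mm from the base axis. Payload 6.4 kg.
Tool frame: the origin (TCP) lies midway between the tips of the shut fingers; the grasp point (between the pads) lies 19 mm behind it; z points along the fingers, y is the line along which they close (so a half turn about z gives the same grasp; the last joint's range is limited). The gripper opens to 94 mm and grips with 3 to 60 N. Pads are 16 mm wide; open, the fingers measure 119 mm over their backs; the gripper's body (75 mm by 177 mm) begins 78 mm behind the grasp point.
Start: joints at [-1.461, 0.245, 1.558, -0, 1.339, -0.174], TCP at [182.008, -624.009, 205.455] pointing down, gripper open.
Joint ranges: [-3.13, 3.13], [-1.02, 2.26], [0.13, 2.54], [-0.95, 4.09], [0.21, 2.88], [-2.74, 2.74]. Speed limits (rad/s): [2.57, 2.57, 3.14, 3.14, 3.14, 3.14].

INTERFACE

Orientations are given as a rotation vector (axis times angle).
In Python, from rig import state, capture, hand_in, look_for, pinpoint gives the robot as it stands.
- The arm moves only by the tool carry_out, never from a script. Its argument "series" is a list of rows, each a list of 3 entries, a list of its own where there are three numbers: the turn, a rotation vector about the tool's x, y, z in rad, then the shift along the tool's x, y, z in cm, then the opening in per cent of the stroke, from 0 (shut) to 100 (fully open). A call has 1 to 8 rows; each row shifts and turns the commanded pose from where the row before left it, along the tool's axes as they then stand; what a row does not reach is not made up. A row lasts 1/10 s, in which the tool goes at most 50 mm and 8.59 degrees, less where a joint would pass 70% of its speed; a pose out of reach is approached as far as the arm can. A call with a gripper value outside its range is refused whole. The fingers move at their own pace and stop on an object; the grip force is fixed at half the most. Time passes only in rows, so rows that do not move let the fingers close. It gives the time, the measured TCP pose, the force, the opening and the grip force at its end, in the units of the state.
- state(): the state, without advancing time (a new reading comes with each control period).
- capture(name): name is "scene" or "top" or "wrist"; returns a dict with "color" (400x640x3 uint8, red, green, blue), "fx", "fy", "cx", "cy" (pixels), "R" (3x3) and "t" (3): a world point X has camera coordinates R X + t; the wrist camera has in their place "tool_from_camera" (4x4, takes a point from camera to tool coordinates, whose origin is the TCP and whose axes are the flange's). Camera axes: x right, y down, z forward; pixel columns grow to the right and rows downward; lengths in mm; the calibration is good to about 2 mm. A picture is of the moment at which its call begins: read the wrist's pose just before it. There is no depth.
- hand_in(): hands the job in; it is judged then, once.
Trained networks look in a picture, given as the dict that the camera call returned (one of the last four; its "shot" number tells which), for a name from the list of things; names that differ only in an ending like _2 or _b are one class to them, and where a whole thing is asked for, a point or a joint stands for the part that bears it (a point fixed in the world has none). Each returns a list of dicts, best first, with "conf" (0 to 1); they miss things now and then, are a little off and sometimes report something else, mostly with a low value. They report only what shows in the picture. A call takes as long as a camera call. They do not tell look-alikes from the thing itself.
- look_for(target, picture): "extent" ([left, top, width, height] in pixels, round what is visible of it).
- pinpoint(target, picture): "centre" ([row, column] in pixels: a listed point, or the origin of a listed thing).
The state is a dict: "clock": time; "qpos": joint angles; "qvel": joint speeds; "effort": joint torques, N m; "tool_pos": TCP position; "tool_rot": TCP orientation; "ft_force": force on the tool from outside, world axes, zero at the start; "wrist_torque": the same for the moment, N m; "opening": opening from 0.0 (shut) to 1.0 (fully open); "grasp_force": force on a finger pad.
Only numpy, scipy, OpenCV 4.12 (cv2) and the standard library are available. Lean on these libraries where they do the work, as an engineer would, in place of code of your own. Each camera call takes 0.05 s, during which the arm holds its last target. There are 200 camera calls.

## Working session

There is one attempt and no reset: what is moved stays moved. The work goes in short steps, Python scripts to look and compute and a tool call to move; the robot and the scene stay as the last step left them, time stands still between calls to the robot, and variables do not carry over. Pictures are saved under pics/ and viewed, at most 14 in all, crops included, and the job is handed in when it is done.

Besides the shell and the picture viewer there is one more tool, called after "Request:" as name(argument=value, ...) on one line, values as JSON. carry_out: Moves the arm, as the interface text tells. Its arguments: {"type":"object","properties":{"series":{"type":"array","items":{"type":"array"}}},"required":["series"]}

```bash
mkdir -p pics; ls
cat > h.py <<'E'
import numpy as np, cv2
from scipy.spatial.transform import Rotation as Ro
from rig import state, capture, hand_in, look_for, pinpoint
def save(p,n): cv2.imwrite('pics/'+n,p['color'][:,:,::-1])
def cam(p,s=None):
    """returns origin(world), R_wc (cam->world)"""
    if 'R' in p:
        R=np.array(p['R']);t=np.array(p['t']);return -R.T@t,R.T
    T=np.array(p['tool_from_camera']);Rt=Ro.from_rotvec(s['tool_rot']).as_matrix()
    return Rt@T[:3,3]+np.array(s['tool_pos']),Rt@T[:3,:3]
def ray(p,rc,s=None):
    o,R=cam(p,s);r,c=rc
    return o,R@np.array([(c-p['cx'])/p['fx'],(r-p['cy'])/p['fy'],1])
def onz(p,rc,z,s=None):
    o,d=ray(p,rc,s);return o+d*(z-o[2])/d[2]
def tri(L):
    A=np.zeros((3,3));b=np.zeros(3)
    for o,d in L:
        d=d/np.linalg.norm(d);P=np.eye(3)-np.outer(d,d);A+=P;b+=P@o
    X=np.linalg.solve(A,b);return X,[float(np.linalg.norm((np.eye(3)-np.outer(d,d)/(d@d))@(X-o))) for o,d in L]
E
python3 - <<'E'
from h import *
s=state();print(s['tool_pos'],s['tool_rot'],s['opening'])
P={}
for n in('scene','top'):
    P[n]=capture(n);save(P[n],n+'0.png');print(n,P[n]['fx'],cam(P[n])[0].round())
for t in ['w1','w2','w3','w4','w1_bar','w2_bar','w3_bar','w4_bar','scale','fork_seat','gauge','slide_handle','slide_pointer','blue_clip','red_clip','tray','block_box','spray','bur_cup']:
    try:
        R=[[(np.round(d['centre']).astype(int).tolist(),round(d['conf'],2)) for d in pinpoint(t,P[n])[:3]] for n in P]
        print(t,R)
        if len(R[0])and len(R[1]):
            X,e=tri([ray(P[n],pinpoint(t,P[n])[0]['centre']) for n in P]);print('   ',X.round(),np.round(e,1))
    except Exception as ex: print(t,ex)
E
```

```text
pics
[ 181.93193205 -623.38441672  204.34150884] [-3.10808082e+00 -4.44002299e-01 -5.05432189e-05] 1.0020145743544455
scene 399.7029318693766 [ 961. -506.  855.]
top 414.9394470921012 [ 337.  -77. 1267.]
w1 [[([172, 306], 0.85), ([138, 334], 0.81), ([129, 371], 0.78)], [([286, 233], 0.9), ([266, 292], 0.9), ([246, 240], 0.89)]]
    [ 252.  177. -147.] [58.5 58.5]
w2 [[([172, 306], 0.85), ([138, 334], 0.81), ([129, 371], 0.78)], [([286, 233], 0.9), ([266, 292], 0.9), ([246, 240], 0.89)]]
    [ 252.  177. -147.] [58.5 58.5]
w3 [[([172, 306], 0.85), ([138, 334], 0.81), ([129, 371], 0.78)], [([286, 233], 0.9), ([266, 292], 0.9), ([246, 240], 0.89)]]
    [ 252.  177. -147.] [58.5 58.5]
w4 [[([172, 306], 0.85), ([138, 334], 0.81), ([129, 371], 0.78)], [([286, 233], 0.9), ([266, 292], 0.9), ([246, 240], 0.89)]]
    [ 252.  177. -147.] [58.5 58.5]
w1_bar [[([117, 370], 0.95)], [([268, 191], 0.79)]]
    [343. 307.  53.] [4.5 4.5]
w2_bar [[([169, 347], 0.72)], [([227, 272], 0.94)]]
    [458.  74.  67.] [1.7 1.7]
w3_bar [[([115, 372], 0.68)], [([152, 312], 0.25)]]
    [597. -46. 394.] [14.2 14.
[... 476 characters left out ...]
 [([199, 433], 0.78), ([194, 206], 0.56)]]
    [ 531. -400.   64.] [0.6 0.6]
slide_pointer [[([301, 240], 0.66), ([265, 381], 0.19)], [([197, 419], 0.8), ([228, 272], 0.67)]]
    [ 546. -365.   26.] [2.3 2.3]
blue_clip [[([289, 240], 0.4)], [([197, 420], 0.61)]]
    [ 541. -356.   65.] [5.8 5.8]
red_clip [[([270, 235], 0.44)], []]
tray [[([165, 425], 0.84)], []]
block_box [[([237, 436], 0.86)], [([136, 257], 0.85), ([282, 426], 0.67)]]
    [748. 121.   1.] [9.8 9.8]
spray [[([330, 323], 0.81)], [([140, 383], 0.68)]]
    [ 724. -271.   20.] [3. 3.]
bur_cup [[([241, 180], 0.64), ([264, 381], 0.36)], [([279, 424], 0.87), ([144, 382], 0.66), ([245, 240], 0.35)]]
    [ 301. -371.   12.] [0.6 0.6]
```

View pics/scene0.png

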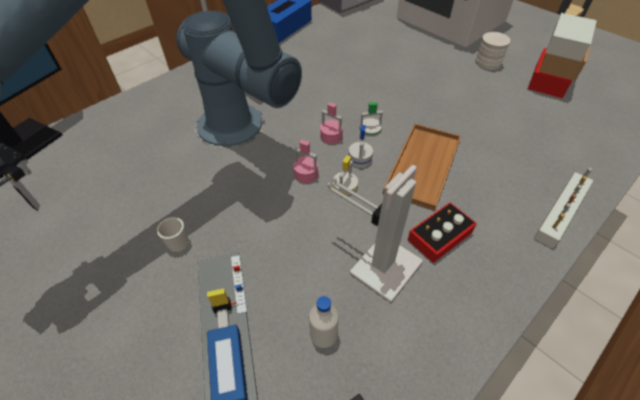

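View pics/top0.png

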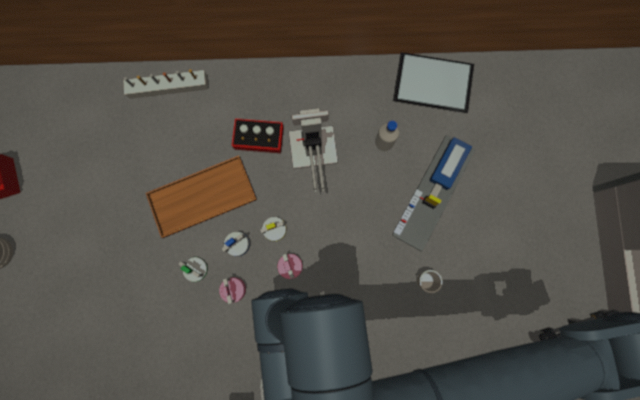

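The scene shows green w1 at about row 117, col 371, blue w4 at (148,360) and yellow w2 at (173,346). The two pink look-alikes are at (128,331) and (165,305). In the top picture w1 is at (268,191), w4 at (243,236), w2 at (228,272), and the pink ones at (265,290) and (290,231). So w1, w2 and w4 are present, and w3 is absent. The tray is at (197,202), the fork at (174,316) and the gauge at (195,433), all in the top picture.

Run:
```python
from h import *
P={n:capture(n) for n in('scene','top')}
c=P['top']['color']; cv2.imwrite('pics/crop1.png',cv2.resize(c[130:310,150:340,::-1],None,fx=3.3,fy=3.3,interpolation=cv2.INTER_CUBIC))
H={n:cv2.cvtColor(P[n]['color'],cv2.COLOR_RGB2HSV) for n in P}
hue={'w1':((50,75),102),'w2':((22,33),110),'w4':((105,122),126)}
roi={'top':{'w1':(268,186),'w2':(227,272),'w4':(243,232)},'scene':{'w1':(106,373),'w2':(163,348),'w4':(131,362)}}
for w,((a,b),h) in hue.items():
    L=[]
    for n in P:
        m=((H[n][...,0]>=a)&(H[n][...,0]<=b)&(H[n][...,1]>110)&(H[n][...,2]>40)).astype(np.uint8)
        r,cc=roi[n][w]; k=np.zeros_like(m);k[r-14:r+14,cc-14:cc+14]=1;m*=k
        ys,xs=np.nonzero(m); L.append(ray(P[n],(ys.mean(),xs.mean())));print(w,n,len(ys),ys.mean().round(1),xs.mean().round(1))
    X,e=tri(L);print('  tab ctr',X.round(1),np.round(e,1),'expect z',h-18)
# tray
h=H['top'];m=((h[...,0]>5)&(h[...,0]<22)&(h[...,1]>110)).astype(np.uint8);m[:140]=0;m[250:]=0;m[:,:130]=0;m[:,265:]=0
m=cv2.morphologyEx(m,cv2.MORPH_OPEN,np.ones((5,5)))
ct=max(cv2.findContours(m,0,2)[0],key=cv2.contourArea);bx=cv2.boxPoints(cv2.minAreaRect(ct))
W=np.array([onz(P['top'],(y,x),15)[:2] for x,y in bx]);print('tray corners',W.round(),'c',W.mean(0).round())
E1=W[1]-W[0];E2=W[2]-W[1];print(np.linalg.norm(E1),np.degrees(np.arctan2(E1[1],E1[0])),np.linalg.norm(E2),np.degrees(np.arctan2(E2[1],E2[0])))
Rt=Ro.from_rotvec(state()['tool_rot']).as_matrix();print(Rt.round(2))
```

```text
w1 scene 69 107.2 372.4
w1 top 44 269.0 185.6
  tab ctr [340.6 314.1  84.3] [1.2 1.2] expect z 84
w2 scene 92 162.8 346.1
w2 top 47 225.8 270.6
  tab ctr [457.8  72.   94.1] [0.7 0.7] expect z 92
w4 scene 50 131.1 362.3
w4 top 47 241.8 230.0
  tab ctr [413.4 183.4 110.8] [0.7 0.7] expect z 108
tray corners [[575. 478.]
 [691. 183.]
 [549. 126.]
 [436. 416.]] c [563. 300.]
317.2127212328946 -68.56603273794182 153.3762076896208 -158.17464384721262
[[ 0.96  0.28 -0.  ]
 [ 0.28 -0.96 -0.  ]
 [-0.    0.   -1.  ]]
```

View pics/crop1.png

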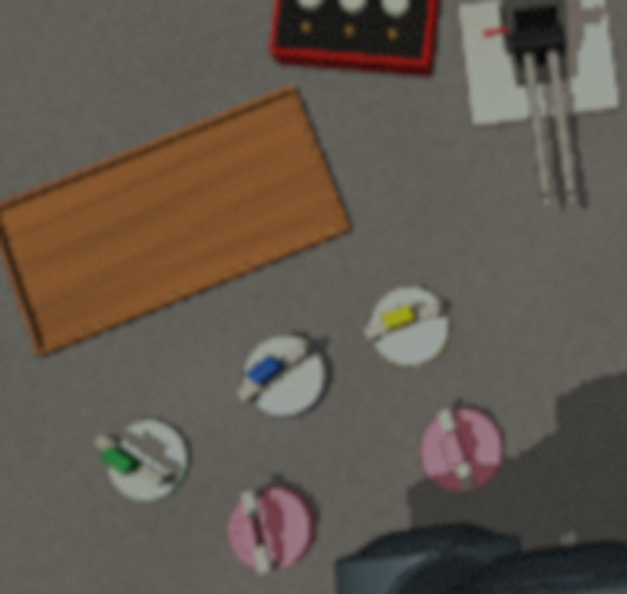

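The crop shows the tab and bar of w1 (120,460), w4 (265,372) and w2 (398,316), with the pink look-alikes at (455,450) and (262,530). The fork ends at (560,202) and the tray is at left. Bar directions are about 59°, 128° and 110° for w1, w4 and w2, and the fork's x axis is about 7°. Candidates for w1: green (120,460) is right; the pinks, blue and yellow are excluded by colour. The two-camera fit gives the tab at z 84, as it must be.

```bash
cat >> h.py <<'E'
def yaw(s):
    R=Ro.from_rotvec(s['tool_rot']).as_matrix();return np.degrees(np.arctan2(R[1,0],R[0,0]))
def plan(wps,start=None,vmax=48,wmax=8.4):
    """wps: (x,y,z,yaw_deg). prints rows [turn z rad, shift cm]; shift in axes at row start"""
    s=state();cur=np.array([*s['tool_pos'],yaw(s)]) if start is None else np.array(start,float)
    k=0
    for w in wps:
        w=np.array(w,float);n=int(max(1,np.ceil(np.linalg.norm(w[:3]-cur[:3])/vmax),np.ceil(abs(w[3]-cur[3])/wmax)))
        for i in range(n):
            d=(w-cur)/(n-i);p=np.radians(cur[3])
            tx=np.cos(p)*d[0]+np.sin(p)*d[1];ty=np.sin(p)*d[0]-np.cos(p)*d[1]
            tz=-np.radians(d[3]).round(3);sh=np.round(np.array([tx,ty,-d[2]])/10,2)
            print(k,f'[[0,0,{tz:.3f}],[{sh[0]},{sh[1]},{sh[2]}],G]');k+=1
            tt=sh*10;cur=cur+np.array([np.cos(p)*tt[0]+np.sin(p)*tt[1],np.sin(p)*tt[0]-np.cos(p)*tt[1],-tt[2],-np.degrees(tz)])
    print('end',cur.round(1))
E
python3 - <<'E'
from h import *
p=capture('top')
print('prong end',onz(p,(191.5,319.6),190).round(), 'base of prongs',onz(p,(130+55/3.3,150+541/3.3),185).round())
plan([(330,-460,300,50),(480,-100,310,100),(341,314,250,149)])
E
```

```text
prong end [536. -69. 190.] base of prongs [661. -57. 185.]
0 [[0,0,-0.098],[3.13,-1.93,-1.58],G]
1 [[0,0,-0.098],[3.31,-1.62,-1.57],G]
2 [[0,0,-0.098],[3.45,-1.29,-1.58],G]
3 [[0,0,-0.098],[3.56,-0.94,-1.57],G]
4 [[0,0,-0.098],[3.63,-0.59,-1.58],G]
5 [[0,0,-0.099],[3.68,-0.23,-1.57],G]
6 [[0,0,-0.097],[4.14,-1.29,-0.11],G]
7 [[0,0,-0.097],[4.24,-0.89,-0.11],G]
8 [[0,0,-0.097],[4.31,-0.47,-0.11],G]
9 [[0,0,-0.097],[4.33,-0.05,-0.11],G]
10 [[0,0,-0.097],[4.32,0.37,-0.11],G]
11 [[0,0,-0.097],[4.26,0.78,-0.11],G]
12 [[0,0,-0.097],[4.17,1.19,-0.11],G]
13 [[0,0,-0.097],[4.03,1.59,-0.12],G]
14 [[0,0,-0.097],[3.86,1.97,-0.11],G]
15 [[0,0,-0.085],[4.32,-0.65,0.6],G]
16 [[0,0,-0.086],[4.36,-0.28,0.6],G]
17 [[0,0,-0.085],[4.37,0.1,0.6],G]
18 [[0,0,-0.086],[4.34,0.47,0.6],G]
19 [[0,0,-0.085],[4.28,0.84,0.6],G]
20 [[0,0,-0.086],[4.2,1.2,0.6],G]
21 [[0,0,-0.085],[4.08,1.55,0.6],G]
22 [[0,0,-0.086],[3.93,1.89,0.6],G]
23 [[0,0,-0.085],[3.76,2.23,0.6],G]
24 [[0,0,-0.086],[3.56,2.53,0.6],G]
end [340.9 314.  250.  149. ]
```

Request:
carry_out(series=[[[0, 0, -0.1], [3.1, -1.9, -1.6], 60], [[0, 0, -0.1], [3.3, -1.6, -1.6], 60], [[0, 0, -0.1], [3.5, -1.3, -1.6], 60], [[0, 0, -0.1], [3.6, -0.9, -1.6], 60], [[0, 0, -0.1], [3.6, -0.6, -1.6], 60], [[0, 0, -0.1], [3.7, -0.2, -1.6], 60], [[0, 0, -0.1], [4.1, -1.3, -0.1], 60], [[0, 0, -0.1], [4.2, -0.9, -0.1], 60]])

```text
clock: 4.65
tool_pos: [362.5, -378.8, 304.2]
tool_rot: [2.687, 1.625, 0.0]
ft_force: [0.0, -0.0, -0.5]
opening: 0.598
grasp_force: 0.0
```

Request:
carry_out(series=[[[0, 0, -0.1], [4.3, -0.5, -0.1], 60], [[0, 0, -0.1], [4.3, 0, -0.1], 60], [[0, 0, -0.1], [4.3, 0.4, -0.1], 60], [[0, 0, -0.1], [4.3, 0.8, -0.1], 60], [[0, 0, -0.1], [4.2, 1.2, -0.1], 60], [[0, 0, -0.1], [4.0, 1.6, -0.1], 60], [[0, 0, -0.1], [3.9, 2.0, -0.1], 60], [[0, 0, -0.08], [4.3, -0.7, 0.6], 60]])

```text
clock: 5.45
tool_pos: [457.7, -54.7, 305.2]
tool_rot: [1.867, 2.525, 0.001]
ft_force: [-1.1, -0.1, 0.4]
opening: 0.599
grasp_force: 0.0
```

Run:
```python
from h import *
s=state();print(s['tool_pos'].round(1),yaw(s),s['clock'])
plan([(341,314,230,149)])
```

```text
[457.7 -54.7 305.2] 107.05873139006364 5.45
0 [[0,0,-0.081],[4.3,-0.04,0.84],G]
1 [[0,0,-0.081],[4.29,0.31,0.83],G]
2 [[0,0,-0.081],[4.25,0.66,0.84],G]
3 [[0,0,-0.082],[4.18,1.0,0.83],G]
4 [[0,0,-0.081],[4.08,1.34,0.84],G]
5 [[0,0,-0.082],[3.96,1.66,0.83],G]
6 [[0,0,-0.081],[3.81,1.98,0.84],G]
7 [[0,0,-0.082],[3.64,2.28,0.83],G]
8 [[0,0,-0.081],[3.44,2.57,0.84],G]
end [341. 314. 230. 149.]
```

Request:
carry_out(series=[[[0, 0, -0.08], [4.3, 0, 0.8], 60], [[0, 0, -0.08], [4.3, 0.3, 0.8], 60], [[0, 0, -0.08], [4.25, 0.7, 0.8], 60], [[0, 0, -0.08], [4.2, 1.0, 0.8], 60], [[0, 0, -0.08], [4.1, 1.3, 0.8], 60], [[0, 0, -0.08], [4.0, 1.7, 0.8], 60], [[0, 0, -0.08], [3.8, 2.0, 0.8], 60], [[0, 0, -0.08], [3.6, 2.3, 0.8], 60]])

```text
clock: 6.25
tool_pos: [355.4, 275.0, 240.5]
tool_rot: [0.979, 2.984, 0.001]
ft_force: [0.1, 0.0, 0.8]
opening: 0.599
grasp_force: 0.0
```

Request:
carry_out(series=[[[0, 0, -0.08], [3.4, 2.6, 0.8], 50], [[0, 0, 0], [0, 0, 0], 50]])

```text
clock: 6.45
tool_pos: [341.9, 317.4, 231.4]
tool_rot: [-0.853, -3.021, 0.001]
ft_force: [-0.2, 1.0, 0.1]
opening: 0.504
grasp_force: 0.0
```

```bash
cat >> h.py <<'E'
HUE={'w1':((50,75),102),'w2':((20,33),110),'w4':((103,125),126)}
def tabs(w,name,pic=None):
    """wrist picture: tab top blob -> centre at height of tab top, and long axis angle"""
    s=state();p=capture('wrist')
    if pic: save(p,pic)
    (a,b),h=HUE[w];H=cv2.cvtColor(p['color'],cv2.COLOR_RGB2HSV)
    m=((H[...,0]>=a)&(H[...,0]<=b)&(H[...,1]>110)&(H[...,2]>40)).astype(np.uint8)
    n,l,st,c=cv2.connectedComponentsWithStats(m)
    for i in np.argsort(-st[1:,4])[:3]+1:
        if st[i,4]>60: print(w,'blob',st[i].tolist(),'ctr xy at mid z',onz(p,c[i][::-1],name,s).round(1))
    i=np.argmax(st[1:,4])+1
    r=cv2.minAreaRect(np.argwhere(l==i)[:,::-1].astype(np.float32));bx=cv2.boxPoints(r)
    W=np.array([onz(p,(y,x),name,s)[:2] for x,y in bx])
    for d in(W[1]-W[0],W[2]-W[1]): print('  side',np.linalg.norm(d).round(1),np.degrees(np.arctan2(d[1],d[0]))%180)
    print('tool',s['tool_pos'].round(1),yaw(s).round(1),'t',s['clock'])
E
python3 - <<'E'
from h import *
tabs('w1',95,'wr1.png')
E
```

```text
w1 blob [306, 185, 21, 16, 303] ctr xy at mid z [338.3 313.3  95. ]
  side 23.1 58.46290738903166
  side 17.9 148.8202220570558
tool [341.9 317.4 231.4] 148.5 t 6.45
```

View pics/wr1.png

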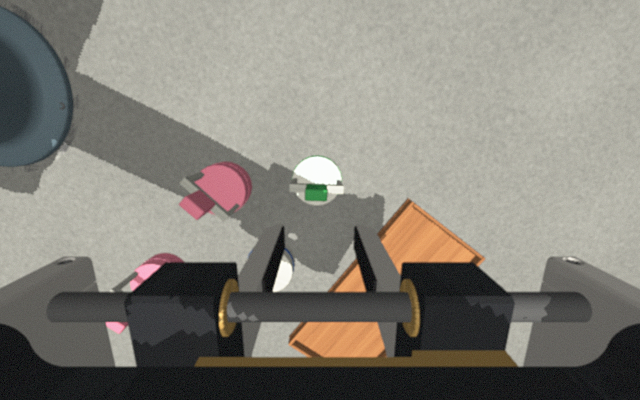

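The wrist view shows the green tab at (193,317) with its bar across the image, in line with the fingers. It measures (339,314), agreeing with the two-camera fit. Descending to grip it.

Request:
carry_out(series=[[[0, 0, 0], [0, -0.4, 4], 50], [[0, 0, 0], [0, 0, 4], 50], [[0, 0, 0], [0, 0, 4], 50], [[0, 0, 0], [0, 0, 3.0], 50], [[0, 0, 0], [0, 0, 0.9], 50], [[0, 0, 0], [0, 0, 0], 0], [[0, 0, 0], [0, 0, 0], 0], [[0, 0, 0], [0, 0, 0], 0]])

```text
clock: 7.3
tool_pos: [343.9, 311.7, 75.6]
tool_rot: [0.865, 3.017, 0.004]
ft_force: [-0.2, -0.3, -0.3]
opening: 0.28
grasp_force: 0.4
```

Request:
carry_out(series=[[[0, 0, 0], [0, 0, 0], 0], [[0, 0, 0], [0, 0, -3], 0], [[0, 0, 0], [0, 0, -4], 0], [[0, 0, 0], [0, 0, -4.5], 0], [[0, 0, 0], [0, 0, -3], 0]])

```text
clock: 7.8
tool_pos: [342.9, 311.6, 222.2]
tool_rot: [0.864, 3.017, 0.005]
ft_force: [0.5, 0.2, -1.2]
opening: 0.275
grasp_force: 29.9
```

Run:
```python
from h import *
# fork pose from wrist not yet; use the top/scene pair
P={n:capture(n) for n in('scene','top')}
for n in P: print(n,[(np.round(d['centre'],1),round(d['conf'],2)) for d in pinpoint('fork_seat',P[n])[:2]],[(np.round(d['centre'],1),round(d['conf'],2)) for d in pinpoint('scale',P[n])[:2]])
s=state();print(s['tool_pos'].round(1),yaw(s),s['opening'],s['grasp_force'])
save(P['scene'],'s2.png')
X=np.array([582,-61,0]);u=np.array([np.cos(np.radians(6.5)),np.sin(np.radians(6.5)),0])
a=X-u*110+[0,0,229]
plan([(430,120,235,170),(*a,186.5)])
```

```text
scene [(array([190.6, 345.5]), 0.89), (array([335.8, 224.3]), 0.66)] [(array([265. , 381.5]), 0.82)]
top [(array([171.8, 316.4]), 0.69)] [(array([151.9, 311.4]), 0.85)]
[341.  310.4 216.2] 148.0450602185231 0.27646739695642375 29.898187816143036
0 [[0,0,-0.077],[-3.53,-2.29,-0.38],G]
1 [[0,0,-0.077],[-3.34,-2.55,-0.37],G]
2 [[0,0,-0.076],[-3.13,-2.8,-0.38],G]
3 [[0,0,-0.077],[-2.91,-3.04,-0.37],G]
4 [[0,0,-0.076],[-2.67,-3.25,-0.38],G]
5 [[0,0,-0.058],[-1.51,-3.66,0.12],G]
6 [[0,0,-0.058],[-1.3,-3.74,0.12],G]
7 [[0,0,-0.057],[-1.08,-3.81,0.12],G]
8 [[0,0,-0.058],[-0.86,-3.87,0.12],G]
9 [[0,0,-0.057],[-0.64,-3.91,0.12],G]
end [472.7 -73.4 229.  186.5]
```

Request:
carry_out(series=[[[0, 0, -0.077], [-3.5, -2.3, -0.4], 0], [[0, 0, -0.077], [-3.3, -2.6, -0.4], 0], [[0, 0, -0.077], [-3.1, -2.8, -0.4], 0], [[0, 0, -0.077], [-2.9, -3.0, -0.4], 0], [[0, 0, -0.077], [-2.7, -3.3, -0.4], 0], [[0, 0, -0.058], [-1.5, -3.7, 0.1], 0], [[0, 0, -0.058], [-1.3, -3.7, 0.1], 0], [[0, 0, -0.058], [-1.1, -3.8, 0.1], 0]])

```text
clock: 8.9
tool_pos: [455.2, 3.2, 233.0]
tool_rot: [0.005, -3.138, -0.002]
ft_force: [0.2, 0.3, -1.9]
opening: 0.273
grasp_force: 30.0
```

Request:
carry_out(series=[[[0, 0, -0.058], [-0.9, -3.8, 0.1], 0], [[0, 0, -0.058], [-0.6, -3.9, 0.1], 0], [[0, 0, 0], [0, 0, 0], 0], [[0, 0, 0], [0, 0, 0], 0]])

```text
clock: 9.3
tool_pos: [472.5, -72.0, 231.3]
tool_rot: [0.18, -3.133, -0.004]
ft_force: [0.9, 0.5, -2.2]
opening: 0.278
grasp_force: 30.0
```

Run:
```python
from h import *
A=[]
for k in range(2):
    P={n:capture(n) for n in('scene','top')}
    Q={t:[pinpoint(t,P[n]) for n in P] for t in('fork_seat','scale')}
    for t in Q:
        try: print(t,*[x.round(1) if i==0 else np.round(x,1) for i,x in enumerate(tri([ray(P[n],q[0]['centre']) for n,q in zip(P,Q[t])]))])
        except Exception as e: print(t,e)
s=state();w=capture('wrist');save(w,'wr2.png');print(s['tool_pos'].round(1),yaw(s),s['grasp_force'])
for d in pinpoint('fork_seat',w)[:2]: print(d['centre'],d['conf'],onz(w,d['centre'],185,s).round(1))
a=P['scene']['color'][60:260,240:440,::-1];b=P['top']['color'][90:290,240:440,::-1]
cv2.imwrite('pics/m2.png',np.hstack([cv2.resize(x,(400,400),interpolation=cv2.INTER_CUBIC) for x in(a,b)]))
```

```text
fork_seat [584.1 -64.2 191.7] [5.9 5.9]
scale [697.9 -44.1 -22.6] [1.7 1.7]
fork_seat [581.3 -60.2 187. ] [7.4 7.4]
scale [702.6 -50.    6.6] [3.5 3.5]
[473.6 -71.8 233.6] -173.26375205409778 29.990069568157196
[324.6, 315.2] 0.98 [581.  -63.6 185. ]
```

View pics/m2.png

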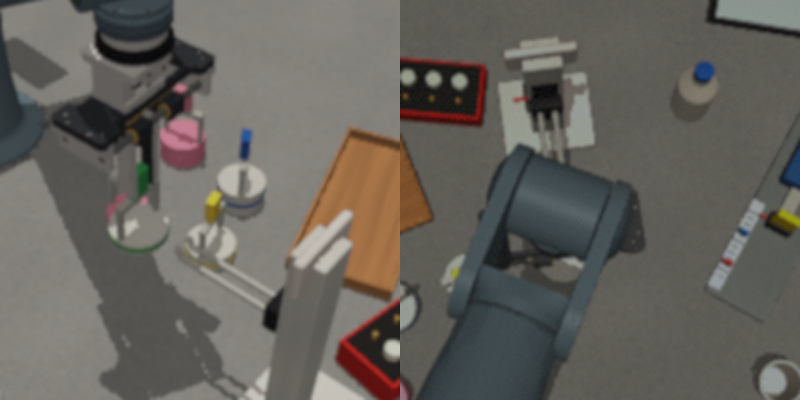

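View pics/wr2.png

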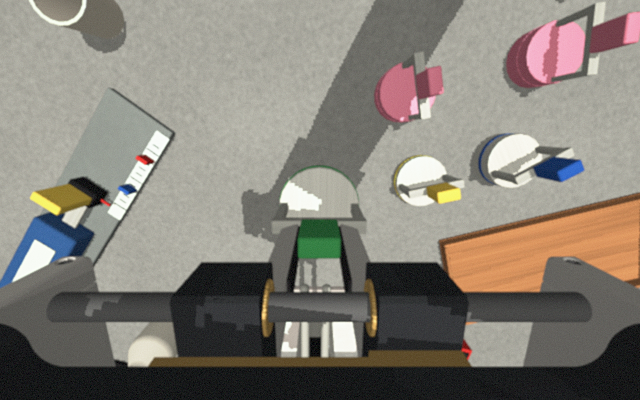

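The wrist view shows the fork's prongs between the fingers at cols 307 and 325, rows 285–355, parallel to the tool, and the weight hanging level in the grip. The scene view agrees. Threading now.

Request:
carry_out(series=[[[0, 0, 0], [0, -0.3, 0.9], 0], [[0, 0, 0], [-2, 0, 0], 0], [[0, 0, 0], [-2.5, 0, 0], 0], [[0, 0, 0], [-2.5, 0, 0], 0], [[0, 0, 0], [-2.5, 0, 0], 0], [[0, 0, 0], [-1, 0, 0], 0], [[0, 0, 0], [0, 0, 0], 0]])

```text
clock: 10.7
tool_pos: [578.4, -62.8, 223.6]
tool_rot: [0.184, -3.135, -0.001]
ft_force: [-1.1, -0.3, -2.6]
opening: 0.272
grasp_force: 30.0
```

Run:
```python
from h import *
P=capture('scene');s=state();print(s['tool_pos'].round(1),s['ft_force'].round(1))
cv2.imwrite('pics/m3.png',cv2.resize(P['color'][120:260,280:440,::-1],None,fx=3.5,fy=3.5,interpolation=cv2.INTER_CUBIC))
```

```text
[577.7 -62.7 223.7] [ 0.5  0.5 -1.6]
```

View pics/m3.png

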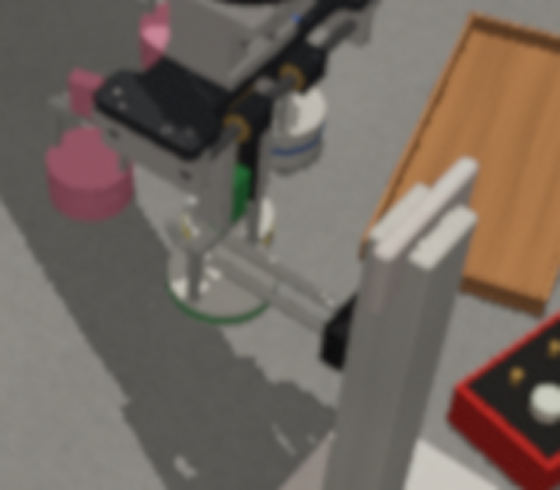

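Threaded: the prongs run through the window at about (250,250) in the crop, with no contact force. Lowering and letting go.

Request:
carry_out(series=[[[0, 0, 0], [0, 0, 1.0], 0], [[0, 0, 0], [0, 0, 0.8], 0], [[0, 0, 0], [0, 0, 0.8], 0], [[0, 0, 0], [0, 0, 0.7], 0], [[0, 0, 0], [0, 0, 0.4], 0], [[0, 0, 0], [0, 0, 0], 0], [[0, 0, 0], [0, 0, 0], 0]])

```text
clock: 11.45
tool_pos: [578.3, -62.7, 187.7]
tool_rot: [-0.184, 3.136, -0.0]
ft_force: [-1.1, -0.7, -0.6]
opening: 0.274
grasp_force: 30.0
```

Request:
carry_out(series=[[[0, 0, 0], [0, 0, 0], 50], [[0, 0, 0], [0, 0, 0], 50], [[0, 0, 0], [0, 0, 0], 50], [[0, 0, 0], [0, 0, 0], 50], [[0, 0, 0], [0, 0, 0], 50], [[0, 0, 0], [0, 0, 0], 50], [[0, 0, 0], [0, 0, 0], 50], [[0, 0, 0], [0, 0, 0], 50]])

```text
clock: 12.25
tool_pos: [578.2, -62.7, 187.4]
tool_rot: [0.184, -3.136, -0.0]
ft_force: [0.4, -0.1, -0.6]
opening: 0.5
grasp_force: 0.0
```

Request:
carry_out(series=[[[0, 0, 0], [0, 0, 0], 50], [[0, 0, 0], [0, 0, 0], 50], [[0, 0, 0], [0, 0, 0], 50], [[0, 0, 0], [0, 0, 0], 50], [[0, 0, 0], [0, 0, 0], 50], [[0, 0, 0], [0, 0, 0], 50], [[0, 0, 0], [0, 0, 0], 50], [[0, 0, 0], [0, 0, 0], 50]])

```text
clock: 13.05
tool_pos: [578.2, -62.7, 187.5]
tool_rot: [0.184, -3.136, -0.0]
ft_force: [0.1, -0.3, 0.6]
opening: 0.501
grasp_force: 0.0
```

Request:
carry_out(series=[[[0, 0, 0], [0, 0, 0], 50], [[0, 0, 0], [0, 0, 0], 50], [[0, 0, 0], [0, 0, 0], 50], [[0, 0, 0], [0, 0, 0], 50], [[0, 0, 0], [0, 0, 0], 50], [[0, 0, 0], [0, 0, 0], 50], [[0, 0, 0], [0, 0, 0], 50], [[0, 0, 0], [0, 0, 0], 50]])

```text
clock: 13.85
tool_pos: [578.2, -62.7, 187.5]
tool_rot: [-0.184, 3.136, 0.0]
ft_force: [-0.9, -0.4, -0.2]
opening: 0.498
grasp_force: 0.0
```

Run:
```python
from h import *
P=capture('scene');tabs('w1',160,'wr3.png');s=state();print(s['tool_pos'].round(1),s['ft_force'].round(1),s['clock'])
W=cv2.imread('pics/wr3.png')
a=cv2.resize(P['color'][120:260,280:440,::-1],(400,350),interpolation=cv2.INTER_CUBIC);b=W[140:360,200:440]
cv2.imwrite('pics/m4.png',np.hstack([a,cv2.resize(b,(380,350))]))
```

```text
w1 blob [298, 220, 42, 38, 1467] ctr xy at mid z [589.2 -62.2 160. ]
  side 32.0 96.72545288937802
  side 31.5 7.75442128426162
tool [578.2 -62.7 187.4] -173.3 t 13.9
[578.2 -62.7 187.5] [-0.   0.  -0.1] 13.95
```

View pics/m4.png

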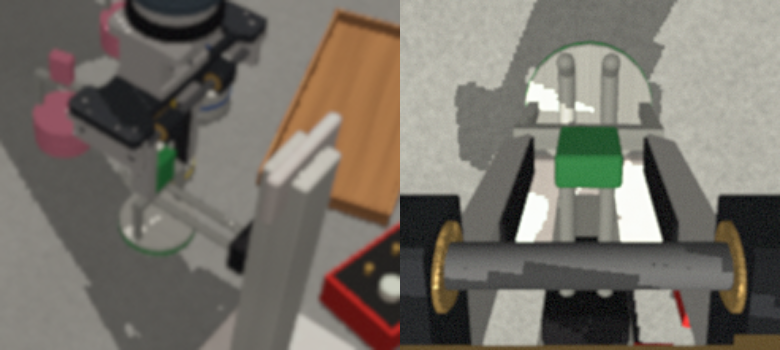

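w1 hangs by its bar between the prongs with both fingers clear of the green tab (590,155 in the crop). It has been at rest for over two seconds. Next I regrip it, lift it off and back out.

Request:
carry_out(series=[[[0, 0, 0], [0, 0, 0], 50], [[0, 0, 0], [0, 0, 0], 0], [[0, 0, 0], [0, 0, 0], 0], [[0, 0, 0], [0, 0, 0], 0], [[0, 0, 0], [0, 0, 0], 0], [[0, 0, 0], [0, 0, -1], 0], [[0, 0, 0], [0, 0, -1.3], 0], [[0, 0, 0], [0, 0, -1.3], 0]])

```text
clock: 14.75
tool_pos: [578.2, -62.7, 224.7]
tool_rot: [-0.184, 3.136, -0.0]
ft_force: [-0.3, 0.7, -0.9]
opening: 0.275
grasp_force: 30.0
```

Request:
carry_out(series=[[[0, 0, 0], [0, 0, 0], 0], [[0, 0, 0], [2, 0, 0], 0], [[0, 0, 0], [3, 0, 0], 0], [[0, 0, 0], [3, 0, 0], 0], [[0, 0, 0], [2.5, 0, 0], 0], [[0, 0, 0], [0, 2, -2], 0]])

```text
clock: 15.35
tool_pos: [467.8, -55.5, 240.5]
tool_rot: [0.178, -3.13, -0.003]
ft_force: [0.8, 0.1, -1.8]
opening: 0.278
grasp_force: 30.0
```

Run:
```python
from h import *
s=state();print(s['tool_pos'].round(1),yaw(s),s['opening'],s['grasp_force'],s['ft_force'].round(1))
plan([(528,388,243,-173.3)])
```

```text
[467.8 -55.5 240.5] -173.48932652136457 0.27752438511769023 29.995370507240295 [ 0.8  0.1 -1.8]
0 [[0,0,-0.000],[-1.1,4.34,-0.03],G]
1 [[0,0,-0.000],[-1.1,4.34,-0.02],G]
2 [[0,0,-0.000],[-1.1,4.34,-0.03],G]
3 [[0,0,-0.000],[-1.1,4.34,-0.02],G]
4 [[0,0,-0.001],[-1.1,4.34,-0.03],G]
5 [[0,0,-0.000],[-1.11,4.34,-0.02],G]
6 [[0,0,-0.001],[-1.11,4.33,-0.03],G]
7 [[0,0,-0.000],[-1.11,4.33,-0.02],G]
8 [[0,0,-0.001],[-1.11,4.34,-0.03],G]
9 [[0,0,-0.000],[-1.11,4.33,-0.02],G]
end [ 528.   388.   243.  -173.3]
```

Request:
carry_out(series=[[[0, 0, 0], [-1.1, 4.3, 0], 0], [[0, 0, 0], [-1.1, 4.3, 0], 0], [[0, 0, 0], [-1.1, 4.3, 0], 0], [[0, 0, 0], [-1.1, 4.3, 0], 0], [[0, 0, 0], [-1.1, 4.3, 0], 0], [[0, 0, 0], [-1.1, 4.3, 0], 0], [[0, 0, 0], [-1.1, 4.3, 0], 0], [[0, 0, 0], [-1.1, 4.3, 0], 0]])

```text
clock: 16.15
tool_pos: [518.6, 298.7, 243.5]
tool_rot: [-0.184, 3.136, -0.0]
ft_force: [-0.1, -1.3, -1.0]
opening: 0.275
grasp_force: 30.0
```

Request:
carry_out(series=[[[0, 0, 0], [-1.1, 4.3, 0], 0], [[0, 0, 0], [-1.1, 4.3, 0], 0], [[0, 0, 0], [0, 0, 3], 0], [[0, 0, 0], [0, 0, 4], 0], [[0, 0, 0], [0, 0, 4], 0], [[0, 0, 0], [0, 0, 3], 0], [[0, 0, 0], [0, 0, 1], 0], [[0, 0, 0], [0, 0, 0], 0]])

```text
clock: 16.95
tool_pos: [529.6, 384.3, 91.9]
tool_rot: [0.184, -3.133, 0.002]
ft_force: [-0.1, -0.5, -1.2]
opening: 0.275
grasp_force: 30.0
```

Run:
```python
from h import *
P=capture('scene');s=state();print(s['tool_pos'].round(1),s['ft_force'].round(1))
cv2.imwrite('pics/m5.png',cv2.resize(P['color'][80:220,340:500,::-1],None,fx=3.5,fy=3.5,interpolation=cv2.INTER_CUBIC))
```

```text
[530.9 384.9  94.1] [ 0.   0.5 -0.8]
```

View pics/m5.png

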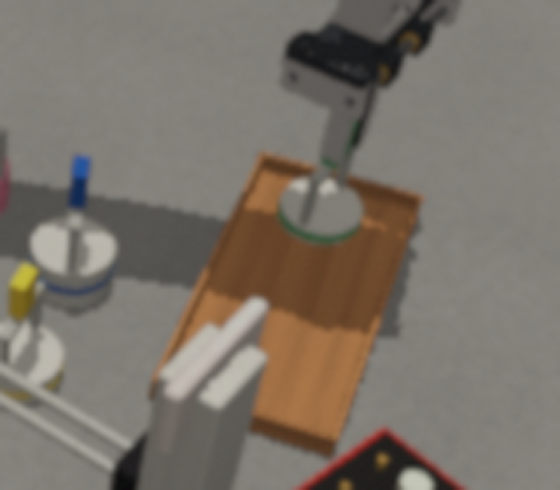

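w1 is held just above the tray floor near its far end, at about (320,210) in the crop and inside the walls. The height reads 94, so I lower it 13 mm, release and rise.

Request:
carry_out(series=[[[0, 0, 0], [0, 0, 1.0], 0], [[0, 0, 0], [0, 0, 0.4], 0], [[0, 0, 0], [0, 0, 0], 0], [[0, 0, 0], [0, 0, 0], 0], [[0, 0, 0], [0, 0, 0], 50], [[0, 0, 0], [0, 0, 0], 50], [[0, 0, 0], [0, 0, 0], 50], [[0, 0, 0], [0, 0, 0], 50]])

```text
clock: 17.8
tool_pos: [530.6, 384.8, 79.6]
tool_rot: [-0.184, 3.136, 0.0]
ft_force: [0.7, -0.2, -0.2]
opening: 0.5
grasp_force: 0.0
```

Request:
carry_out(series=[[[0, 0, 0], [0, 0, -2], 50], [[0, 0, 0], [0, 0, -4], 50], [[0, 0, 0], [0, 0, -4], 50], [[0, 0, 0], [0, 0, -4], 50], [[0, 0, 0], [0, 0, -2], 50]])

```text
clock: 18.3
tool_pos: [531.9, 385.5, 244.4]
tool_rot: [-0.184, 3.13, 0.004]
ft_force: [0.6, 0.2, 1.7]
opening: 0.5
grasp_force: 0.0
```

```bash
cat >> h.py <<'E'
def fix(w):
    """tab centre of w from scene+top, its bar direction (mod 180) from top"""
    L=[]
    P={n:capture(n) for n in('scene','top')}
    (a,b),h=HUE[w]
    for n in P:
        H=cv2.cvtColor(P[n]['color'],cv2.COLOR_RGB2HSV)
        m=((H[...,0]>=a)&(H[...,0]<=b)&(H[...,1]>110)&(H[...,2]>40)).astype(np.uint8)
        k,l,st,c=cv2.connectedComponentsWithStats(m)
        L.append([(ray(P[n],c[i][::-1]),st[i,4]) for i in range(1,k) if 20<st[i,4]<160])
    for q,sa in L[0]:
        for r,sb in L[1]:
            X,e=tri([q,r])
            if e[0]<3.5 and abs(X[2]-(h-18))<15: print(w,X.round(1),round(e[0],1),sa,sb)
    return P
E
python3 - <<'E'
from h import *
s=state();print(s['tool_pos'].round(1),s['grasp_force'])
P=fix('w1');P=fix('w2');fix('w4')
cv2.imwrite('pics/m6.png',np.hstack([cv2.resize(P['scene']['color'][80:220,310:490,::-1],(400,311),interpolation=cv2.INTER_CUBIC),cv2.resize(P['top']['color'][150:310,150:340,::-1],(370,311),interpolation=cv2.INTER_CUBIC)]))
E
```

```text
[531.9 385.5 244.4] 0.0
w1 [527.2 385.2  89.6] 1.5 58 48
w2 [457.9  71.9  95.3] 0.7 95 46
w4 [413.1 184.3 108.7] 1.2 51 49
```

View pics/m6.png

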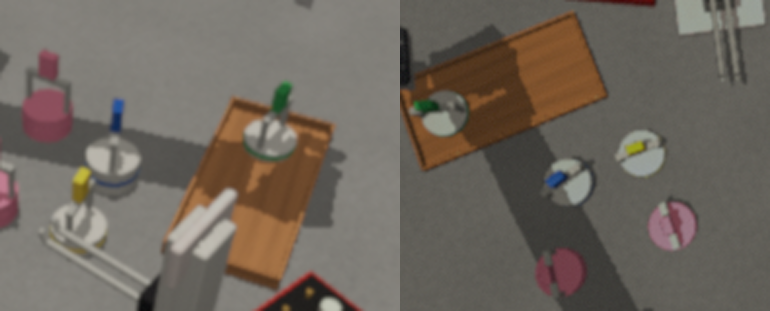

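w1 stands upright in the tray (left end), and w2 and w4 have not moved. On to w2.

Run:
```python
from h import *
plan([(458,72,235,-160.4)])
```

```text
0 [[0,0,-0.032],[1.54,-4.31,0.03],G]
1 [[0,0,-0.032],[1.67,-4.26,0.02],G]
2 [[0,0,-0.032],[1.81,-4.2,0.03],G]
3 [[0,0,-0.032],[1.94,-4.14,0.02],G]
4 [[0,0,-0.032],[2.07,-4.08,0.03],G]
5 [[0,0,-0.032],[2.2,-4.01,0.02],G]
6 [[0,0,-0.033],[2.33,-3.95,0.03],G]
end [ 458.1   72.   235.  -160.4]
```

Request:
carry_out(series=[[[0, 0, -0.032], [1.5, -4.3, 0], 50], [[0, 0, -0.032], [1.7, -4.3, 0], 50], [[0, 0, -0.032], [1.8, -4.2, 0], 50], [[0, 0, -0.032], [1.9, -4.1, 0], 50], [[0, 0, -0.032], [2.1, -4.1, 0], 50], [[0, 0, -0.032], [2.2, -4.0, 0], 50], [[0, 0, -0.032], [2.3, -3.9, 0], 50], [[0, 0, 0], [0, 0, 0], 50]])

```text
clock: 19.4
tool_pos: [458.0, 69.5, 237.5]
tool_rot: [0.524, -3.094, 0.0]
ft_force: [0.4, 0.0, -0.1]
opening: 0.5
grasp_force: 0.0
```

Run:
```python
from h import *
tabs('w2',103,'wr4.png')
plan([(458,72,81,yaw(state()))])
```

```text
w2 blob [311, 184, 23, 17, 348] ctr xy at mid z [454.8  71.1 103. ]
w2 blob [422, 350, 35, 17, 152] ctr xy at mid z [623.  299.1 103. ]
w2 blob [330, 357, 23, 10, 72] ctr xy at mid z [668.6 174.9 103. ]
  side 18.9 18.81124807230603
  side 25.2 109.22146892443178
tool [458.   69.5 237.5] -160.8 t 19.4
0 [[0,0,-0.000],[0.01,0.02,3.92],G]
1 [[0,0,-0.000],[0.0,0.02,3.92],G]
2 [[0,0,-0.000],[0.01,0.02,3.92],G]
3 [[0,0,-0.000],[0.0,0.02,3.91],G]
end [ 458.    72.    81.  -160.7]
```

Request:
carry_out(series=[[[0, 0, 0], [0, 0.2, 4], 50], [[0, 0, 0], [0, 0, 4], 50], [[0, 0, 0], [0, 0, 4], 50], [[0, 0, 0], [0, 0, 3.0], 50], [[0, 0, 0], [0, 0, 0.6], 50], [[0, 0, 0], [0, 0, 0], 50], [[0, 0, 0], [0, 0, 0], 0], [[0, 0, 0], [0, 0, 0], 0]])

```text
clock: 20.25
tool_pos: [460.4, 75.1, 85.3]
tool_rot: [-0.533, 3.093, -0.001]
ft_force: [0.7, -0.3, -1.0]
opening: 0.363
grasp_force: 0.0
```

Request:
carry_out(series=[[[0, 0, 0], [0, 0, 0], 0], [[0, 0, 0], [0, 0, 0], 0]])

```text
clock: 20.45
tool_pos: [460.1, 74.9, 84.9]
tool_rot: [-0.533, 3.093, -0.001]
ft_force: [0.8, -1.0, 3.6]
opening: 0.273
grasp_force: 30.0
```

Request:
carry_out(series=[[[0, 0, 0], [0, 0, -3], 0], [[0, 0, 0], [0, 0, -4], 0], [[0, 0, 0], [0, 0, -4.5], 0], [[0, 0, 0], [0, 0, -3.5], 0], [[0, 0, 0], [0, 0, 0], 0]])

```text
clock: 20.95
tool_pos: [461.8, 74.8, 239.0]
tool_rot: [-0.532, 3.086, -0.004]
ft_force: [1.1, 0.1, -2.1]
opening: 0.274
grasp_force: 30.0
```

Run:
```python
from h import *
s=state();print(s['tool_pos'].round(1),yaw(s),s['opening'])
plan([(473,-75,225,-173.3)])
```

```text
[461.8  74.8 239. ] -160.44913164965766 0.27448159932156013
0 [[0,0,0.056],[0.99,-3.62,0.35],G]
1 [[0,0,0.056],[0.79,-3.67,0.35],G]
2 [[0,0,0.056],[0.58,-3.71,0.35],G]
3 [[0,0,0.056],[0.36,-3.74,0.35],G]
end [ 473.   -75.   225.  -173.3]
```

Request:
carry_out(series=[[[0, 0, 0.056], [1.0, -3.6, 0.3], 0], [[0, 0, 0.056], [0.8, -3.7, 0.3], 0], [[0, 0, 0.056], [0.6, -3.7, 0.3], 0], [[0, 0, 0.056], [0.4, -3.7, 0.3], 0], [[0, 0, 0], [0, 0, 0], 0], [[0, 0, 0], [0, 0, 0], 0]])

```text
clock: 21.55
tool_pos: [468.1, -74.5, 219.2]
tool_rot: [0.182, -3.133, -0.004]
ft_force: [-1.1, 0.7, -2.0]
opening: 0.274
grasp_force: 30.0
```

Run:
```python
from h import *
s=state();w=capture('wrist');print(s['tool_pos'].round(1),yaw(s))
for d in pinpoint('fork_seat',w)[:1]: print(d['centre'],d['conf'],onz(w,d['centre'],185,s).round(1))
plan([(578,-62.7,226,-173.3)])
```

```text
[468.1 -74.5 219.2] -173.3665349609349
[338.7, 316.4] 0.78 [578.4 -64.7 185. ]
0 [[0,0,0.000],[-3.67,-0.07,-0.2],G]
1 [[0,0,0.001],[-3.66,-0.07,-0.19],G]
2 [[0,0,0.000],[-3.67,-0.07,-0.2],G]
end [ 578.   -62.7  226.  -173.3]
```

Request:
carry_out(series=[[[0, 0, 0], [0, -0.1, -0.7], 0], [[0, 0, 0], [0, 0, 0], 0]])

```text
clock: 21.85
tool_pos: [470.0, -75.0, 229.6]
tool_rot: [-0.186, 3.134, -0.001]
ft_force: [0.3, -1.0, -2.7]
opening: 0.273
grasp_force: 30.0
```

Request:
carry_out(series=[[[0, 0, 0], [-2, 0, 0], 0], [[0, 0, 0], [-2.5, 0, 0], 0], [[0, 0, 0], [-2.5, 0, 0], 0], [[0, 0, 0], [-2.5, 0, 0], 0], [[0, 0, 0], [-1.5, 0, 0], 0], [[0, 0, 0], [0, 0, 0], 0]])

```text
clock: 22.45
tool_pos: [579.9, -61.9, 228.5]
tool_rot: [-0.187, 3.136, -0.0]
ft_force: [-0.1, -1.0, -3.2]
opening: 0.268
grasp_force: 30.0
```

Run:
```python
from h import *
P=capture('scene');s=state();w=capture('wrist');print(s['tool_pos'].round(1),s['ft_force'].round(1))
a=cv2.resize(P['color'][120:260,280:440,::-1],(400,350),interpolation=cv2.INTER_CUBIC);b=w['color'][140:360,200:440,::-1]
cv2.imwrite('pics/m7.png',np.hstack([a,cv2.resize(b,(380,350))]))
```

```text
[578.9 -62.  228.4] [-0.5 -0.7 -3.2]
```

View pics/m7.png

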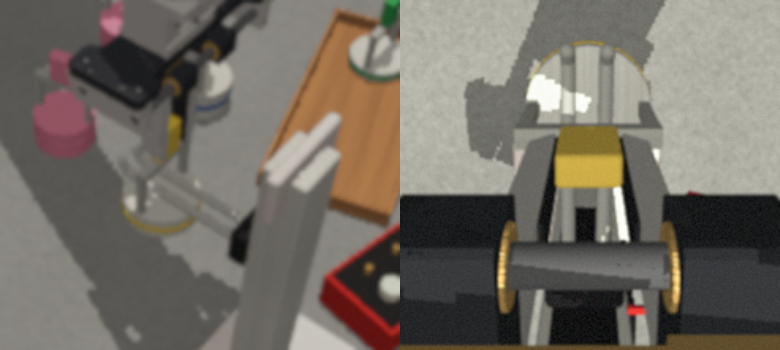

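w2 is threaded, with both prongs through the window at (565–605,60–250) in the crop and no contact force. Lowering 47 mm and letting go.

Request:
carry_out(series=[[[0, 0, 0], [0, 0, 1.2], 0], [[0, 0, 0], [0, 0, 0.8], 0], [[0, 0, 0], [0, 0, 0.8], 0], [[0, 0, 0], [0, 0, 0.8], 0], [[0, 0, 0], [0, 0, 0.7], 0], [[0, 0, 0], [0, 0, 0.4], 0], [[0, 0, 0], [0, 0, 0], 0], [[0, 0, 0], [0, 0, 0], 0]])

```text
clock: 23.35
tool_pos: [578.7, -62.8, 181.8]
tool_rot: [-0.184, 3.136, -0.0]
ft_force: [-1.7, -0.5, -0.8]
opening: 0.27
grasp_force: 30.0
```

Request:
carry_out(series=[[[0, 0, 0], [0, 0, 0], 50], [[0, 0, 0], [0, 0, 0], 50], [[0, 0, 0], [0, 0, 0], 50], [[0, 0, 0], [0, 0, 0], 50], [[0, 0, 0], [0, 0, 0], 50], [[0, 0, 0], [0, 0, 0], 50], [[0, 0, 0], [0, 0, 0], 50], [[0, 0, 0], [0, 0, 0], 50]])

```text
clock: 24.15
tool_pos: [578.6, -62.7, 181.4]
tool_rot: [-0.184, 3.136, 0.0]
ft_force: [-0.2, 1.1, -0.4]
opening: 0.501
grasp_force: 0.0
```

Request:
carry_out(series=[[[0, 0, 0], [0, 0, 0], 50], [[0, 0, 0], [0, 0, 0], 50], [[0, 0, 0], [0, 0, 0], 50], [[0, 0, 0], [0, 0, 0], 50], [[0, 0, 0], [0, 0, 0], 50], [[0, 0, 0], [0, 0, 0], 50], [[0, 0, 0], [0, 0, 0], 50], [[0, 0, 0], [0, 0, 0], 50]])

```text
clock: 24.95
tool_pos: [578.6, -62.7, 181.5]
tool_rot: [-0.184, 3.136, 0.0]
ft_force: [-0.4, -0.6, -0.1]
opening: 0.502
grasp_force: 0.0
```

Request:
carry_out(series=[[[0, 0, 0], [0, 0, 0], 50], [[0, 0, 0], [0, 0, 0], 50], [[0, 0, 0], [0, 0, 0], 50], [[0, 0, 0], [0, 0, 0], 50], [[0, 0, 0], [0, 0, 0], 50], [[0, 0, 0], [0, 0, 0], 50], [[0, 0, 0], [0, 0, 0], 50], [[0, 0, 0], [0, 0, 0], 50]])

```text
clock: 25.75
tool_pos: [578.6, -62.7, 181.5]
tool_rot: [0.184, -3.136, -0.0]
ft_force: [0.1, 0.3, -0.4]
opening: 0.499
grasp_force: 0.0
```

Run:
```python
from h import *
tabs('w2',180,'wr5.png');s=state();print(s['tool_pos'].round(1),s['opening'],s['ft_force'].round(1),s['clock']); fix('w2'); fix('w4');fix('w1')
```

```text
w2 blob [298, 219, 42, 39, 1505] ctr xy at mid z [578.4 -63.8 180. ]
w2 blob [0, 97, 38, 30, 774] ctr xy at mid z [ 518.3 -259.8  180. ]
w2 blob [431, 351, 36, 16, 185] ctr xy at mid z [667.1  49.3 180. ]
  side 27.9 96.72429144453471
  side 28.2 7.754042404688444
tool [578.6 -62.7 181.5] -173.3 t 25.75
[578.6 -62.7 181.4] 0.49924453250643475 [ 0.4 -0.  -0.2] 25.8
w1 [527.  384.6  90.6] 1.1 59 46
```

w2 hangs in the same place between the open fingers and is at rest. Regrip, lift, back out.

Request:
carry_out(series=[[[0, 0, 0], [0, 0, 0], 0], [[0, 0, 0], [0, 0, 0], 0], [[0, 0, 0], [0, 0, 0], 0], [[0, 0, 0], [0, 0, 0], 0], [[0, 0, 0], [0, 0, -1.2], 0], [[0, 0, 0], [0, 0, -1.2], 0], [[0, 0, 0], [0, 0, -1.2], 0], [[0, 0, 0], [0, 0, -1], 0]])

```text
clock: 26.9
tool_pos: [578.9, -62.8, 229.1]
tool_rot: [-0.184, 3.135, -0.001]
ft_force: [0.9, -0.1, -1.9]
opening: 0.272
grasp_force: 30.0
```

Request:
carry_out(series=[[[0, 0, 0], [0, 0, 0], 0], [[0, 0, 0], [2, 0, 0], 0], [[0, 0, 0], [3, 0, 0], 0], [[0, 0, 0], [3, 0, 0], 0], [[0, 0, 0], [2.5, 0, 0], 0], [[0, 0, 0], [0, 1, -2], 0], [[0, 0, 0], [0, 0, 0], 0]])

```text
clock: 27.6
tool_pos: [473.8, -65.0, 249.6]
tool_rot: [-0.184, 3.132, -0.003]
ft_force: [1.3, -1.3, -2.7]
opening: 0.273
grasp_force: 30.0
```

Run:
```python
from h import *
s=state();print(s['tool_pos'].round(1),s['opening'],s['grasp_force'])
plan([(563,296,250,-173.3)])
```

```text
[473.8 -65.  249.6] 0.27344322403165283 29.996745586395264
0 [[0,0,0.000],[-1.64,4.35,-0.0],G]
1 [[0,0,0.000],[-1.64,4.35,-0.01],G]
2 [[0,0,0.000],[-1.64,4.35,-0.0],G]
3 [[0,0,0.000],[-1.63,4.35,-0.01],G]
4 [[0,0,0.000],[-1.64,4.35,-0.0],G]
5 [[0,0,0.000],[-1.63,4.35,-0.01],G]
6 [[0,0,0.000],[-1.64,4.35,-0.0],G]
7 [[0,0,0.001],[-1.63,4.36,-0.01],G]
end [ 563.   296.   250.  -173.3]
```

Request:
carry_out(series=[[[0, 0, 0], [-1.6, 4.4, 0], 0], [[0, 0, 0], [-1.6, 4.4, 0], 0], [[0, 0, 0], [-1.6, 4.4, 0], 0], [[0, 0, 0], [-1.6, 4.4, 0], 0], [[0, 0, 0], [-1.6, 4.4, 0], 0], [[0, 0, 0], [-1.6, 4.3, 0], 0], [[0, 0, 0], [-1.6, 4.3, 0], 0], [[0, 0, 0], [-1.6, 4.3, 0], 0]])

```text
clock: 28.4
tool_pos: [559.9, 298.6, 246.2]
tool_rot: [0.185, -3.136, 0.001]
ft_force: [0.7, -0.9, -2.0]
opening: 0.276
grasp_force: 30.0
```

Request:
carry_out(series=[[[0, 0, 0], [0, 0, 3], 0], [[0, 0, 0], [0, 0, 4], 0], [[0, 0, 0], [0, 0, 4], 0], [[0, 0, 0], [0, 0, 3], 0], [[0, 0, 0], [0, 0, 0.5], 0], [[0, 0, 0], [0, 0, 0], 0], [[0, 0, 0], [0, 0, 0], 0]])

```text
clock: 29.1
tool_pos: [561.1, 297.0, 104.4]
tool_rot: [-0.184, 3.133, 0.001]
ft_force: [0.3, 0.3, -2.0]
opening: 0.272
grasp_force: 30.0
```

Request:
carry_out(series=[[[0, 0, 0], [0, 0, 1.0], 0], [[0, 0, 0], [0, 0, 0.3], 0], [[0, 0, 0], [0, 0, 0], 0], [[0, 0, 0], [0, 0, 0], 0], [[0, 0, 0], [0, 0, 0], 50], [[0, 0, 0], [0, 0, 0], 50], [[0, 0, 0], [0, 0, 0], 50], [[0, 0, 0], [0, 0, 0], 50]])

```text
clock: 29.9
tool_pos: [559.4, 296.5, 89.3]
tool_rot: [0.184, -3.136, 0.0]
ft_force: [-0.2, -0.4, -0.1]
opening: 0.5
grasp_force: 0.0
```

Request:
carry_out(series=[[[0, 0, 0], [0, 0, -2], 50], [[0, 0, 0], [0, 0, -4], 50], [[0, 0, 0], [0, 0, -4], 50], [[0, 0, 0], [0, 0, -4], 50], [[0, 0, 0], [0, 0, -2], 50]])

```text
clock: 30.4
tool_pos: [560.8, 297.0, 254.1]
tool_rot: [-0.184, 3.13, 0.002]
ft_force: [0.6, -0.3, -0.2]
opening: 0.5
grasp_force: 0.0
```

Run:
```python
from h import *
s=state();print(s['tool_pos'].round(1))
fix('w1');fix('w2');P=fix('w4')
cv2.imwrite('pics/m8.png',np.hstack([cv2.resize(P['scene']['color'][80:220,310:490,::-1],(400,311),interpolation=cv2.INTER_CUBIC),cv2.resize(P['top']['color'][150:310,150:340,::-1],(370,311),interpolation=cv2.INTER_CUBIC)]))
plan([(413,184,245,-142.4)])
```

```text
[560.8 297.  254.1]
w2 [557.7 296.2  97.2] 1.8 79 69
w4 [413.3 183.9 109.8] 1.0 44 45
0 [[0,0,-0.135],[3.94,-2.36,0.04],G]
1 [[0,0,-0.135],[4.22,-1.81,0.05],G]
2 [[0,0,-0.135],[4.42,-1.22,0.04],G]
3 [[0,0,-0.134],[4.55,-0.62,0.05],G]
end [ 413.   184.   245.  -142.4]
```

View pics/m8.png

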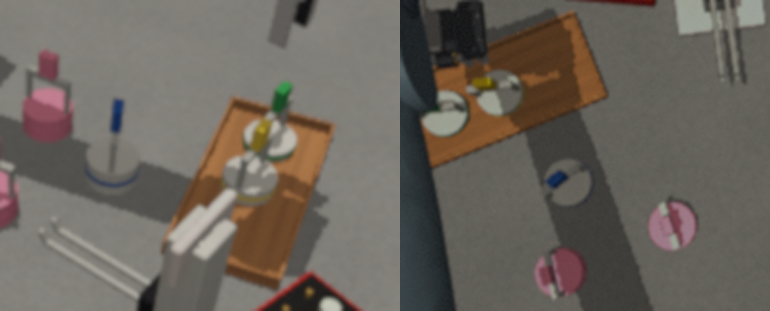

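Both w1 and w2 stand upright in the tray. w4 is unmoved at (413,184), and its blue tab is clear of the pink ones. Moving to it.

Request:
carry_out(series=[[[0, 0, -0.135], [3.9, -2.4, 0], 50], [[0, 0, -0.135], [4.2, -1.8, 0], 50], [[0, 0, -0.135], [4.4, -1.2, 0], 50], [[0, 0, -0.135], [4.5, -0.6, 0], 50], [[0, 0, 0], [0, 0, 0], 50], [[0, 0, 0], [0, 0, 0], 50]])

```text
clock: 31.3
tool_pos: [414.3, 184.5, 248.2]
tool_rot: [1.011, -2.973, -0.001]
ft_force: [0.6, -0.1, 0.7]
opening: 0.499
grasp_force: 0.0
```

Run:
```python
from h import *
tabs('w4',119,'wr6.png')
plan([(413,184,98,yaw(state()))])
```

```text
w4 blob [308, 184, 22, 16, 332] ctr xy at mid z [411.1 181.8 119. ]
  side 23.6 127.56712032376475
  side 17.4 38.0814196487758
tool [414.3 184.5 248.2] -142.4 t 31.3
0 [[0,0,-0.000],[0.06,0.02,3.77],G]
1 [[0,0,-0.000],[0.05,0.01,3.77],G]
2 [[0,0,-0.000],[0.06,0.02,3.76],G]
3 [[0,0,-0.000],[0.05,0.01,3.77],G]
end [ 413.   184.    98.  -142.4]
```

Request:
carry_out(series=[[[0, 0, 0], [0.2, 0, 4], 50], [[0, 0, 0], [0, 0, 4], 50], [[0, 0, 0], [0, 0, 4], 50], [[0, 0, 0], [0, 0, 2.5], 50], [[0, 0, 0], [0, 0, 0.6], 50], [[0, 0, 0], [0, 0, 0], 50], [[0, 0, 0], [0, 0, 0], 50]])

```text
clock: 32.05
tool_pos: [415.1, 184.1, 99.8]
tool_rot: [-1.013, 2.971, -0.001]
ft_force: [-0.3, -0.7, 0.4]
opening: 0.501
grasp_force: 0.0
```

Request:
carry_out(series=[[[0, 0, 0], [0, 0, 0], 0], [[0, 0, 0], [0, 0, 0], 0], [[0, 0, 0], [0, 0, 0], 0], [[0, 0, 0], [0, 0, 0], 0]])

```text
clock: 32.45
tool_pos: [414.0, 183.9, 99.3]
tool_rot: [-1.013, 2.972, 0.0]
ft_force: [-0.8, 1.2, 3.6]
opening: 0.274
grasp_force: 30.0
```

Request:
carry_out(series=[[[0, 0, 0], [0, 0, -3], 0], [[0, 0, 0], [0, 0, -4], 0], [[0, 0, 0], [0, 0, -4.5], 0], [[0, 0, 0], [0, 0, -4.5], 0], [[0, 0, 0], [0, 0, -1], 0], [[0, 0, 0], [0, 0, 0], 0]])

```text
clock: 33.05
tool_pos: [414.0, 183.7, 268.9]
tool_rot: [-1.013, 2.972, -0.001]
ft_force: [-0.3, 0.4, -6.0]
opening: 0.275
grasp_force: 30.0
```

Run:
```python
from h import *
s=state();print(s['tool_pos'].round(1),yaw(s),s['opening'])
plan([(470,-75,262,-173.3)])
```

```text
[414.  183.7 268.9] -142.34911528656284 0.27458018914695576
0 [[0,0,0.090],[1.89,-3.98,0.12],G]
1 [[0,0,0.090],[1.53,-4.14,0.11],G]
2 [[0,0,0.090],[1.15,-4.26,0.12],G]
3 [[0,0,0.090],[0.76,-4.35,0.11],G]
4 [[0,0,0.090],[0.37,-4.39,0.12],G]
5 [[0,0,0.090],[-0.02,-4.41,0.11],G]
end [ 470.   -75.   262.  -173.3]
```

Request:
carry_out(series=[[[0, 0, 0.09], [1.9, -4.0, 0], 0], [[0, 0, 0.09], [1.5, -4.1, 0], 0], [[0, 0, 0.09], [1.2, -4.3, 0], 0], [[0, 0, 0.09], [0.8, -4.3, 0], 0], [[0, 0, 0.09], [0.4, -4.4, 0], 0], [[0, 0, 0.09], [0, -4.4, 0], 0], [[0, 0, 0], [0, 0, 2], 0], [[0, 0, 0], [0, 0, 2], 0]])

```text
clock: 33.85
tool_pos: [466.7, -75.9, 224.0]
tool_rot: [0.179, -3.131, -0.004]
ft_force: [0.1, 0.6, -4.4]
opening: 0.275
grasp_force: 29.9
```

Request:
carry_out(series=[[[0, 0, 0], [0, 0, 0], 0], [[0, 0, 0], [0, 0, 0], 0]])

```text
clock: 34.05
tool_pos: [466.9, -74.5, 225.8]
tool_rot: [0.184, -3.132, -0.004]
ft_force: [-0.5, -0.3, -3.9]
opening: 0.272
grasp_force: 29.9
```

Run:
```python
from h import *
s=state();w=capture('wrist');print(s['tool_pos'].round(1),yaw(s))
for d in pinpoint('fork_seat',w)[:1]: print(d['centre'],d['conf'],onz(w,d['centre'],185,s).round(1))
plan([(578,-62.7,224.5,-173.3)])
```

```text
[466.9 -74.5 225.8] -173.28058724918824
[335.4, 316.9] 0.81 [579.1 -63.9 185. ]
0 [[0,0,0.000],[-3.68,-0.03,0.13],G]
1 [[0,0,0.000],[-3.68,-0.03,0.13],G]
2 [[0,0,0.001],[-3.67,-0.02,0.12],G]
end [ 578.   -62.7  224.5 -173.3]
```

Request:
carry_out(series=[[[0, 0, 0], [-2, 0, 0], 0], [[0, 0, 0], [-2.5, 0, 0], 0], [[0, 0, 0], [-2.5, 0, 0], 0], [[0, 0, 0], [-2.5, 0, 0], 0], [[0, 0, 0], [-1.5, 0, 0], 0], [[0, 0, 0], [0, 0, 0], 0], [[0, 0, 0], [0, 0, 0], 0]])

```text
clock: 34.85
tool_pos: [577.5, -62.0, 228.8]
tool_rot: [0.185, -3.136, 0.0]
ft_force: [-0.1, 1.4, -3.9]
opening: 0.275
grasp_force: 30.0
```

Run:
```python
from h import *
P=capture('scene');s=state();w=capture('wrist');print(s['tool_pos'].round(1),s['ft_force'].round(1))
a=cv2.resize(P['color'][120:260,280:440,::-1],(400,350),interpolation=cv2.INTER_CUBIC);b=w['color'][140:360,200:440,::-1]
cv2.imwrite('pics/m9.png',np.hstack([a,cv2.resize(b,(380,350))]))
```

```text
[577.2 -62.1 228.7] [-1.3  1.3 -4.1]
```

View pics/m9.png

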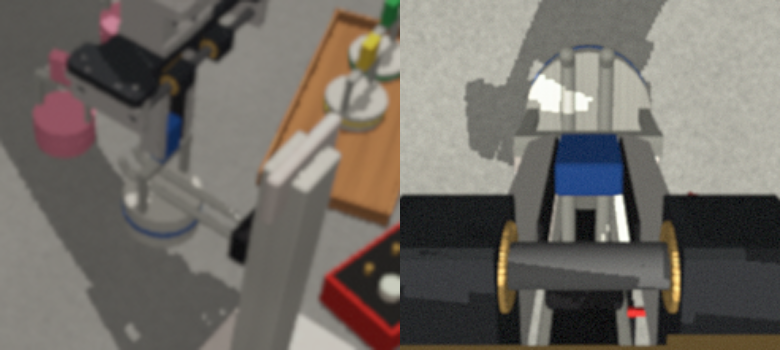

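w4 is threaded the same way, prongs through the window at (565–605,60–250). Lowering 66 mm and letting go.

Request:
carry_out(series=[[[0, 0, 0], [0, 0, 1.3], 0], [[0, 0, 0], [0, 0, 1], 0], [[0, 0, 0], [0, 0, 1], 0], [[0, 0, 0], [0, 0, 1], 0], [[0, 0, 0], [0, 0, 1], 0], [[0, 0, 0], [0, 0, 0.8], 0], [[0, 0, 0], [0, 0, 0.5], 0], [[0, 0, 0], [0, 0, 0], 0]])

```text
clock: 35.75
tool_pos: [577.3, -62.2, 161.9]
tool_rot: [0.184, -3.135, -0.0]
ft_force: [-2.4, -0.8, 0.0]
opening: 0.275
grasp_force: 30.0
```

Request:
carry_out(series=[[[0, 0, 0], [0, 0, 0], 0], [[0, 0, 0], [0, 0, 0], 50], [[0, 0, 0], [0, 0, 0], 50], [[0, 0, 0], [0, 0, 0], 50], [[0, 0, 0], [0, 0, 0], 50], [[0, 0, 0], [0, 0, 0], 50], [[0, 0, 0], [0, 0, 0], 50], [[0, 0, 0], [0, 0, 0], 50]])

```text
clock: 36.55
tool_pos: [577.6, -62.3, 162.5]
tool_rot: [-0.184, 3.136, -0.0]
ft_force: [-0.6, 0.6, -0.3]
opening: 0.497
grasp_force: 0.0
```

Request:
carry_out(series=[[[0, 0, 0], [0, 0, 0], 50], [[0, 0, 0], [0, 0, 0], 50], [[0, 0, 0], [0, 0, 0], 50], [[0, 0, 0], [0, 0, 0], 50], [[0, 0, 0], [0, 0, 0], 50], [[0, 0, 0], [0, 0, 0], 50], [[0, 0, 0], [0, 0, 0], 50], [[0, 0, 0], [0, 0, 0], 50]])

```text
clock: 37.35
tool_pos: [577.6, -62.2, 162.5]
tool_rot: [-0.184, 3.136, -0.0]
ft_force: [-0.6, -0.2, -0.1]
opening: 0.494
grasp_force: 0.0
```

Request:
carry_out(series=[[[0, 0, 0], [0, 0, 0], 50], [[0, 0, 0], [0, 0, 0], 50], [[0, 0, 0], [0, 0, 0], 50], [[0, 0, 0], [0, 0, 0], 50], [[0, 0, 0], [0, 0, 0], 50], [[0, 0, 0], [0, 0, 0], 50], [[0, 0, 0], [0, 0, 0], 50], [[0, 0, 0], [0, 0, 0], 50]])

```text
clock: 38.15
tool_pos: [577.6, -62.2, 162.5]
tool_rot: [-0.184, 3.136, 0.0]
ft_force: [-0.6, -0.3, -0.1]
opening: 0.503
grasp_force: 0.0
```

Request:
carry_out(series=[[[0, 0, 0], [0, 0, 0], 50], [[0, 0, 0], [0, 0, 0], 50], [[0, 0, 0], [0, 0, 0], 50], [[0, 0, 0], [0, 0, 0], 50]])

```text
clock: 38.55
tool_pos: [577.6, -62.2, 162.4]
tool_rot: [0.184, -3.136, -0.0]
ft_force: [-0.7, 0.2, 0.2]
opening: 0.498
grasp_force: 0.0
```

Run:
```python
from h import *
tabs('w4',170,'wr7.png');s=state();print(s['opening'],s['ft_force'].round(1)); fix('w1');fix('w2')
```

```text
w4 blob [298, 225, 42, 38, 1492] ctr xy at mid z [577.9 -63.2 170. ]
w4 blob [0, 159, 31, 77, 1273] ctr xy at mid z [ 563.1 -260.1  170. ]
w4 blob [55, 103, 28, 12, 201] ctr xy at mid z [ 510.3 -218.7  170. ]
  side 26.7 96.72457564862779
  side 26.4 7.753475570449487
tool [577.6 -62.2 162.4] -173.3 t 38.55
0.500676593598895 [-0.1  0.2 -0.2]
w1 [527.1 384.6  91. ] 1.2 60 47
w2 [557.2 296.6  98.3] 1.7 85 68
```

Request:
carry_out(series=[[[0, 0, 0], [0, 0, 0], 0], [[0, 0, 0], [0, 0, 0], 0], [[0, 0, 0], [0, 0, 0], 0], [[0, 0, 0], [0, 0, 0], 0], [[0, 0, 0], [0, 0, -1.5], 0], [[0, 0, 0], [0, 0, -1.7], 0], [[0, 0, 0], [0, 0, -1.7], 0], [[0, 0, 0], [0, 0, -1.4], 0]])

```text
clock: 39.6
tool_pos: [577.3, -62.1, 226.5]
tool_rot: [0.184, -3.136, -0.0]
ft_force: [-0.7, -0.4, -4.0]
opening: 0.274
grasp_force: 30.0
```

Request:
carry_out(series=[[[0, 0, 0], [0, 0, 0], 0], [[0, 0, 0], [2, 0, 0], 0], [[0, 0, 0], [3, 0, 0], 0], [[0, 0, 0], [3, 0, 0], 0], [[0, 0, 0], [2.5, 0, 0], 0], [[0, 0, 0], [0, 1, -4], 0], [[0, 0, 0], [0, 0, 0], 0]])

```text
clock: 40.3
tool_pos: [473.4, -64.7, 269.0]
tool_rot: [-0.184, 3.129, -0.004]
ft_force: [1.3, -0.9, -3.8]
opening: 0.273
grasp_force: 30.0
```

Run:
```python
from h import *
s=state();print(s['tool_pos'].round(1),s['opening'],s['grasp_force'])
plan([(480,140,268,-173.3),(595,210,268,-173.3)])
```

```text
[473.4 -64.7 269. ] 0.27311496714363526 29.996065199375153
0 [[0,0,0.000],[-0.61,4.05,0.02],G]
1 [[0,0,0.000],[-0.61,4.05,0.02],G]
2 [[0,0,0.000],[-0.61,4.05,0.02],G]
3 [[0,0,0.000],[-0.61,4.05,0.02],G]
4 [[0,0,0.001],[-0.62,4.06,0.02],G]
5 [[0,0,-0.000],[-4.08,1.87,-0.0],G]
6 [[0,0,-0.000],[-4.08,1.87,-0.0],G]
7 [[0,0,-0.000],[-4.07,1.87,-0.0],G]
end [ 595.   210.   268.  -173.3]
```

Request:
carry_out(series=[[[0, 0, 0], [-0.6, 4.1, 0], 0], [[0, 0, 0], [-0.6, 4.1, 0], 0], [[0, 0, 0], [-0.6, 4.1, 0], 0], [[0, 0, 0], [-0.6, 4.0, 0], 0], [[0, 0, 0], [-0.6, 4.0, 0], 0], [[0, 0, 0], [-4.1, 1.9, 0], 0], [[0, 0, 0], [-4.1, 1.9, 0], 0], [[0, 0, 0], [-4.1, 1.9, 0], 0]])

```text
clock: 41.1
tool_pos: [594.9, 212.9, 263.6]
tool_rot: [0.186, -3.135, 0.001]
ft_force: [-0.2, -0.2, -4.3]
opening: 0.274
grasp_force: 30.0
```

Request:
carry_out(series=[[[0, 0, 0], [0, 0, 3], 0], [[0, 0, 0], [0, 0, 4], 0], [[0, 0, 0], [0, 0, 4], 0], [[0, 0, 0], [0, 0, 3], 0], [[0, 0, 0], [0, 0, 0.5], 0], [[0, 0, 0], [0, 0, 0], 0], [[0, 0, 0], [0, 0, 0], 0]])

```text
clock: 41.8
tool_pos: [595.3, 211.7, 122.3]
tool_rot: [-0.184, 3.133, 0.0]
ft_force: [0.4, 0.3, -3.7]
opening: 0.274
grasp_force: 30.0
```

Request:
carry_out(series=[[[0, 0, 0], [0, 0, 1.2], 0], [[0, 0, 0], [0, 0, 0.4], 0], [[0, 0, 0], [0, 0, 0], 0], [[0, 0, 0], [0, 0, 0], 0], [[0, 0, 0], [0, 0, 0], 50], [[0, 0, 0], [0, 0, 0], 50], [[0, 0, 0], [0, 0, 0], 50], [[0, 0, 0], [0, 0, 0], 50]])

```text
clock: 42.6
tool_pos: [593.4, 211.5, 104.2]
tool_rot: [0.184, -3.136, 0.0]
ft_force: [1.0, 0.6, 1.1]
opening: 0.5
grasp_force: 0.0
```

Request:
carry_out(series=[[[0, 0, 0], [0, 0, -2], 50], [[0, 0, 0], [0, 0, -4], 50], [[0, 0, 0], [0, 0, -4], 50], [[0, 0, 0], [0, 0, -4], 50], [[0, 0, 0], [0, 0, -4], 50], [[0, 0, 0], [4, 0, 0], 50], [[0, 0, 0], [4.5, 0, 0], 50], [[0, 0, 0], [4.5, 0, 0], 50]])

```text
clock: 43.4
tool_pos: [463.2, 196.1, 284.4]
tool_rot: [0.184, -3.136, -0.0]
ft_force: [-0.2, 0.4, 0.4]
opening: 0.5
grasp_force: 0.0
```

Run:
```python
from h import *
s=state();print(s['tool_pos'].round(1),yaw(s),s['qpos'].round(2))
P=fix('w1');P=fix('w2');P=fix('w4')
for t in('gauge','slide_handle','slide_pointer','blue_clip','red_clip'):
    Q=[pinpoint(t,P[n]) for n in P]
    try:
        X,e=tri([ray(P[n],q[0]['centre']) for n,q in zip(P,Q)]);print(t,X.round(1),round(e[0],1),[np.round(q[0]['centre'],1).tolist() for q in Q],[round(q[0]['conf'],2) for q in Q])
    except Exception as ex: print(t,len(Q[0]),len(Q[1]))
a=cv2.resize(P['scene']['color'][80:250,310:490,::-1],(380,359));b=cv2.resize(P['top']['color'][120:260,380:490,::-1],(400,509))
I=np.zeros((509,780,3),np.uint8);I[:359,:380]=a;I[:,380:]=b;cv2.imwrite('pics/m10.png',I)
```

```text
[463.2 196.1 284.4] -173.29417771177097 [ 0.17 -0.17  1.84  0.    1.47 -1.51]
w4 [598.5 211.5 114.5] 1.2 85 47
gauge [ 582.2 -423.9   -5. ] 6.7 [[336.5, 226.1], [185.0, 432.1]] [0.59, 0.88]
slide_handle [ 530.8 -395.4   67.4] 1.1 [[297.2, 219.3], [198.4, 431.6]] [0.69, 0.79]
slide_pointer [ 543.9 -374.2   29.5] 1.6 [[302.7, 233.8], [196.3, 420.9]] [0.93, 0.66]
blue_clip [ 344.4 -357.  -200.3] 75.8 [[288.5, 238.5], [278.2, 422.8]] [0.44, 0.61]
red_clip 2 0
```

View pics/m10.png

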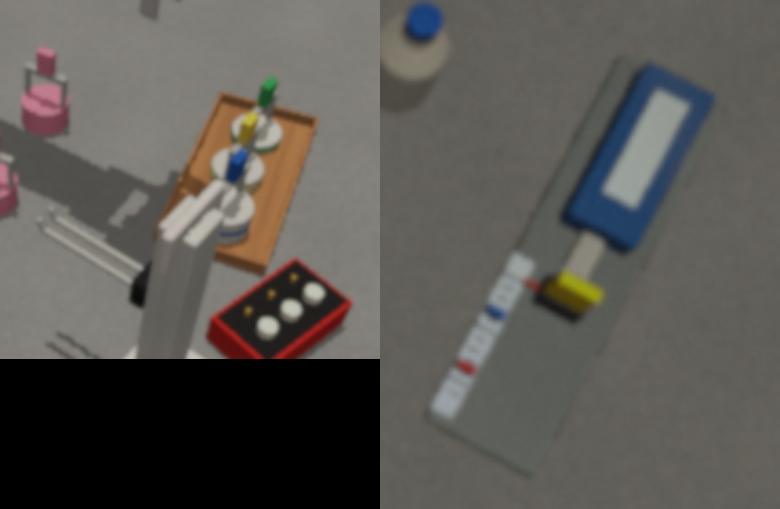

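All three weights stand upright in the tray. The gauge shows the pointer tip at (530,286), the blue clip at (495,313) and the red clip at (466,369) in the crop, and its axis at about −28.5°. That was my last picture, so I work by measurements from here. Moving above the handle.

Run:
```python
from h import *
plan([(480,-100,284,124),(528,-395,240,61.5)],start=[463.2,196.1,284.4,186.7])
```

```text
0 [[0,0,0.137],[0.22,-3.7,0.0],G]
1 [[0,0,0.137],[-0.28,-3.7,0.01],G]
2 [[0,0,0.137],[-0.79,-3.62,0.0],G]
3 [[0,0,0.137],[-1.27,-3.48,0.01],G]
4 [[0,0,0.137],[-1.74,-3.28,0.0],G]
5 [[0,0,0.136],[-2.17,-3.01,0.01],G]
6 [[0,0,0.137],[-2.55,-2.68,0.0],G]
7 [[0,0,0.136],[-2.9,-2.31,0.01],G]
8 [[0,0,0.136],[-3.39,-1.57,0.55],G]
9 [[0,0,0.136],[-3.57,-1.09,0.55],G]
10 [[0,0,0.137],[-3.69,-0.6,0.55],G]
11 [[0,0,0.136],[-3.74,-0.09,0.55],G]
12 [[0,0,0.137],[-3.71,0.42,0.55],G]
13 [[0,0,0.136],[-3.62,0.93,0.55],G]
14 [[0,0,0.137],[-3.46,1.41,0.55],G]
15 [[0,0,0.136],[-3.24,1.86,0.55],G]
end [ 528.  -395.   240.    61.5]
```

Request:
carry_out(series=[[[0, 0, 0.137], [0.2, -3.7, 0], 50], [[0, 0, 0.137], [-0.3, -3.7, 0], 50], [[0, 0, 0.137], [-0.8, -3.6, 0], 50], [[0, 0, 0.137], [-1.3, -3.5, 0], 50], [[0, 0, 0.137], [-1.7, -3.3, 0], 50], [[0, 0, 0.137], [-2.2, -3.0, 0], 50], [[0, 0, 0.137], [-2.6, -2.7, 0], 50], [[0, 0, 0.137], [-2.9, -2.3, 0], 50]])

```text
clock: 45.0
tool_pos: [482.2, -102.0, 284.6]
tool_rot: [1.485, 2.768, 0.0]
ft_force: [0.7, -0.2, -0.1]
opening: 0.5
grasp_force: 0.0
```

Request:
carry_out(series=[[[0, 0, 0.136], [-3.4, -1.6, 0.5], 50], [[0, 0, 0.136], [-3.6, -1.1, 0.5], 50], [[0, 0, 0.136], [-3.7, -0.6, 0.5], 50], [[0, 0, 0.136], [-3.7, -0.1, 0.5], 50], [[0, 0, 0.136], [-3.7, 0.4, 0.5], 50], [[0, 0, 0.136], [-3.6, 0.9, 0.5], 50], [[0, 0, 0.136], [-3.5, 1.4, 0.5], 50], [[0, 0, 0.136], [-3.2, 1.9, 0.5], 50]])

```text
clock: 45.8
tool_pos: [529.8, -397.2, 244.1]
tool_rot: [-2.703, -1.6, -0.0]
ft_force: [-0.0, -0.5, 0.4]
opening: 0.5
grasp_force: 0.0
```

Request:
carry_out(series=[[[0, 0, 0], [0, 0, 0], 50], [[0, 0, 0], [0, 0, 0], 50]])

```text
clock: 46.0
tool_pos: [529.4, -395.7, 243.8]
tool_rot: [-2.697, -1.608, 0.0]
ft_force: [0.7, -0.5, -0.0]
opening: 0.501
grasp_force: 0.0
```

```bash
cat >> h.py <<'E'
def blobs(p,s,spec,z,mn=15,mx=4000):
    H=cv2.cvtColor(p['color'],cv2.COLOR_RGB2HSV);out=[]
    for name,rs,smin in spec:
        m=np.zeros(H.shape[:2],np.uint8)
        for a,b in rs: m|=((H[...,0]>=a)&(H[...,0]<=b)&(H[...,1]>smin)&(H[...,2]>50)).astype(np.uint8)
        k,l,st,c=cv2.connectedComponentsWithStats(m)
        for i in range(1,k):
            if mn<=st[i,4]<=mx: out.append((name,st[i].tolist(),c[i].round(1).tolist(),onz(p,c[i][::-1],z[name],s).round(1)))
    return out
E
python3 - <<'E'
from h import *
s=state();w=capture('wrist');save(w,'g1.png');print(s['tool_pos'].round(1),yaw(s))
for b in blobs(w,s,[('red',[(0,8),(172,180)],120),('blue',[(103,125)],110),('yellow',[(20,33)],110)],{'red':25,'blue':25,'yellow':85}): print(b)
for t in('gauge','slide_handle','slide_pointer','blue_clip','red_clip'):
    print(t,[(np.round(d['centre'],1).tolist(),round(d['conf'],2),onz(w,d['centre'],{'gauge':0,'slide_handle':75,'slide_pointer':25}.get(t,12),s).round(1)) for d in pinpoint(t,w)[:2]])
E
```

```text
[ 529.4 -395.7  243.8] 61.6022947277849
('red', [255, 145, 5, 11, 53], [256.9, 149.8], array([ 471.5, -317.8,   25. ]))
('red', [318, 159, 3, 10, 26], [319.2, 163.9], array([ 539.1, -377. ,   25. ]))
('blue', [293, 146, 4, 11, 34], [294.1, 151.0], array([ 516.8, -344.1,   25. ]))
('blue', [359, 161, 115, 50, 3234], [411.6, 184.6], array([ 643. , -467.3,   25. ]))
('yellow', [313, 170, 12, 35, 368], [318.4, 186.9], array([ 528.3, -394.8,   85. ]))
('yellow', [403, 279, 12, 19, 69], [407.8, 286.8], array([ 569.3, -574.8,   85. ]))
('yellow', [223, 284, 8, 13, 34], [226.4, 290.9], array([ 348.7, -462.5,   85. ]))
('yellow', [221, 298, 7, 12, 28], [223.8, 303.2], array([ 335., -477.,   85.]))
('yellow', [222, 313, 5, 6, 15], [224.5, 315.8], array([ 324.7, -494.4,   85. ]))
('yellow', [404, 315, 14, 16, 56], [411.2, 323.8], array([ 549.7, -631. ,   85. ]))
('yellow', [226, 323, 11, 14, 48], [230.1, 329.2], array([ 319.6, -516.7,   85. ]))
('yellow', [408, 332, 9, 5, 17], [411.4, 334.2], array([ 542.8, -647.1,   85. ]))
('yellow', [406, 350, 39, 17, 240], [426.0, 358.3], array([ 544.9, -69
[... 1155 characters left out ...]
y([ 460.1, -655.8,   85. ]))
('yellow', [367, 358, 13, 9, 45], [373.9, 362.7], array([ 474.4, -666.2,   85. ]))
('yellow', [386, 358, 13, 9, 31], [391.7, 362.1], array([ 497.9, -677.8,   85. ]))
('yellow', [253, 361, 7, 6, 17], [255.3, 363.6], array([ 319.8, -584.4,   85. ]))
('yellow', [307, 361, 6, 6, 17], [309.4, 363.7], array([ 389.8, -622.6,   85. ]))
gauge [([180.0, 356.6], 0.62, array([ 576.6, -428.9,    0. ]))]
slide_handle [([188.1, 316.8], 0.78, array([ 524.7, -397.1,   75. ]))]
slide_pointer [([155.6, 318.8], 0.98, array([ 544.3, -366.4,   25. ]))]
blue_clip [([145.1, 295.9], 0.59, array([ 521.7, -338.4,   12. ]))]
red_clip [([149.1, 259.6], 0.56, array([ 472.5, -318.3,   12. ]))]
```

Request:
carry_out(series=[[[0, 0, 0.03], [0, -0.1, 4], 50], [[0, 0, 0], [0, 0, 4], 50], [[0, 0, 0], [0, 0, 4], 50], [[0, 0, 0], [0, 0, 4], 50], [[0, 0, 0], [0, 0, 1.5], 50], [[0, 0, 0], [0, 0, 0.8], 50], [[0, 0, 0], [0, 0, 0], 50], [[0, 0, 0], [0, 0, 0], 50]])

```text
clock: 47.1
tool_pos: [530.1, -396.2, 63.9]
tool_rot: [2.719, 1.566, 0.001]
ft_force: [0.6, 0.2, 0.4]
opening: 0.497
grasp_force: 0.0
```

```bash
cat >> h.py <<'E'
SP=[('red',[(0,8),(172,180)],120),('blue',[(103,125)],110),('yellow',[(20,33)],110)]
def gl():
    s=state();w=capture('wrist');save(w,'g%.2f.png'%s['clock']);print(s['tool_pos'].round(1),yaw(s).round(1),s['opening'].round(3),s['grasp_force'].round(1),s['ft_force'].round(1),'t',s['clock'])
    for b in blobs(w,s,SP,{'red':30,'blue':30,'yellow':90}):
        if b[2][1]<265: print(b[0],b[1],b[2],b[3])
E
python3 -c "
from h import *
gl()"
```

```text
Traceback (most recent call last):
  File "h.py", line 77, in gl
    s=state();w=capture('wrist');save(w,'g%.2f.png'%s['clock']);print(s['tool_pos'].round(1),yaw(s).round(1),s['opening'].round(3),s['grasp_force'].round(1),s['ft_force'].round(1),'t',s['clock'])
                                                                                                             ^^^^^^^^^^^^^^^^^^
AttributeError: 'float' object has no attribute 'round'
```

Request:
carry_out(series=[[[0, 0, 0], [0, 0, 0.5], 50], [[0, 0, 0], [0, 0, 0], 50], [[0, 0, 0], [0, 0, 0], 0], [[0, 0, 0], [0, 0, 0], 0], [[0, 0, 0], [0, 0, 0], 0], [[0, 0, 0], [0, 0, 0], 0], [[0, 0, 0], [0, 0, 0], 0]])

```text
clock: 47.85
tool_pos: [528.9, -395.1, 56.5]
tool_rot: [2.722, 1.567, 0.0]
ft_force: [-0.9, -0.0, -0.4]
opening: 0.126
grasp_force: 30.0
```

```bash
sed -i "s/s\['opening'\].round(3),s\['grasp_force'\].round(1)/round(s['opening'],3),round(s['grasp_force'],1)/" h.py
python3 -c "
from h import *
gl()"
```

```text
[ 528.9 -395.1   56.5] 59.9 0.126 30.0 [-0.9 -0.  -0.4] t 47.85
red [195, 161, 18, 24, 332] [203.2, 172.1] [ 473.6 -317.9   30. ]
red [316, 183, 6, 20, 66] [318.9, 193.7] [ 539.6 -375.2   30. ]
blue [268, 162, 10, 23, 204] [272.4, 172.8] [ 517.7 -344.1   30. ]
yellow [308, 209, 23, 81, 1698] [318.9, 249.5] [ 530.2 -390.9   90. ]
```

Request:
carry_out(series=[[[0, 0, 0], [0, -0.6, 0], 0], [[0, 0, 0], [0, -1.0, 0], 0], [[0, 0, 0], [0, -1.0, 0], 0], [[0, 0, 0], [0, -0.6, 0], 0], [[0, 0, 0], [0, 0, 0], 0], [[0, 0, 0], [0, 0, 0], 0]])

```text
clock: 48.5
tool_pos: [501.6, -379.1, 56.5]
tool_rot: [2.721, 1.566, 0.002]
ft_force: [5.3, -1.6, -3.7]
opening: 0.123
grasp_force: 30.0
```

```bash
python3 -c "
from h import *
gl()"
```

```text
[ 501.6 -379.1   56.5] 59.8 0.123 30.0 [ 5.3 -1.6 -3.7] t 48.5
red [239, 162, 13, 23, 254] [244.5, 172.6] [ 472.7 -317.6   30. ]
red [316, 184, 7, 19, 81] [318.6, 193.6] [ 512.1 -359.1   30. ]
blue [310, 162, 7, 23, 146] [313.3, 173.1] [ 516.6 -343.6   30. ]
yellow [308, 209, 23, 81, 1706] [318.9, 249.6] [ 502.9 -374.9   90. ]
```

Request:
carry_out(series=[[[0, 0, 0], [0, -0.4, 0], 0], [[0, 0, 0], [0, 0, 0], 0], [[0, 0, 0], [0, 0, 0], 0], [[0, 0, 0], [0, 0, 0], 0]])

```text
clock: 48.95
tool_pos: [498.4, -377.2, 56.5]
tool_rot: [2.721, 1.566, 0.003]
ft_force: [7.1, -2.8, -4.1]
opening: 0.124
grasp_force: 30.0
```

```bash
python3 -c "
from h import *
gl()"
```

```text
[ 498.4 -377.2   56.5] 59.8 0.124 30.0 [ 7.1 -2.8 -4.1] t 48.95
red [244, 162, 12, 23, 248] [249.4, 172.7] [ 472.6 -317.6   30. ]
red [316, 186, 6, 17, 73] [318.5, 194.4] [ 508.6 -357.7   30. ]
blue [316, 162, 6, 23, 136] [318.5, 173.2] [ 516.7 -343.7   30. ]
blue [583, 229, 57, 47, 857] [620.8, 262.9] [ 692.  -530.8   30. ]
yellow [308, 209, 23, 81, 1706] [318.9, 249.6] [ 499.6 -373.    90. ]
```

The pointer and blue clip are at the same column, 318.5. Holding two seconds, then going on to just short of the red clip.

Request:
carry_out(series=[[[0, 0, 0], [0, 0, 0], 0], [[0, 0, 0], [0, 0, 0], 0], [[0, 0, 0], [0, 0, 0], 0], [[0, 0, 0], [0, 0, 0], 0], [[0, 0, 0], [0, 0, 0], 0], [[0, 0, 0], [0, 0, 0], 0], [[0, 0, 0], [0, 0, 0], 0], [[0, 0, 0], [0, 0, 0], 0]])

```text
clock: 49.8
tool_pos: [498.4, -377.2, 56.5]
tool_rot: [2.721, 1.566, 0.003]
ft_force: [5.7, -2.8, -3.5]
opening: 0.126
grasp_force: 30.0
```

Request:
carry_out(series=[[[0, 0, 0], [0, 0, 0], 0], [[0, 0, 0], [0, 0, 0], 0], [[0, 0, 0], [0, 0, 0], 0], [[0, 0, 0], [0, 0, 0], 0], [[0, 0, 0], [0, 0, 0], 0], [[0, 0, 0], [0, 0, 0], 0], [[0, 0, 0], [0, 0, 0], 0], [[0, 0, 0], [0, 0, 0], 0]])

```text
clock: 50.6
tool_pos: [498.4, -377.2, 56.5]
tool_rot: [2.721, 1.566, 0.003]
ft_force: [6.2, -2.8, -4.7]
opening: 0.125
grasp_force: 30.0
```

Request:
carry_out(series=[[[0, 0, 0], [0, 0, 0], 0], [[0, 0, 0], [0, 0, 0], 0], [[0, 0, 0], [0, 0, 0], 0], [[0, 0, 0], [0, 0, 0], 0], [[0, 0, 0], [0, 0, 0], 0], [[0, 0, 0], [0, 0, 0], 0]])

```text
clock: 51.2
tool_pos: [498.4, -377.2, 56.5]
tool_rot: [2.721, 1.566, 0.003]
ft_force: [7.1, -3.0, -3.9]
opening: 0.125
grasp_force: 30.0
```

Request:
carry_out(series=[[[0, 0, 0], [0, -0.7, 0], 0], [[0, 0, 0], [0, -1.2, 0], 0], [[0, 0, 0], [0, -1.2, 0], 0], [[0, 0, 0], [0, -1.0, 0], 0], [[0, 0, 0], [0, -0.5, 0], 0], [[0, 0, 0], [0, 0, 0], 0], [[0, 0, 0], [0, 0, 0], 0]])

```text
clock: 51.9
tool_pos: [459.5, -354.4, 56.5]
tool_rot: [2.719, 1.564, 0.005]
ft_force: [11.7, -5.2, -8.6]
opening: 0.126
grasp_force: 30.0
```

```bash
python3 -c "
from h import *
gl()"
```

```text
[ 459.5 -354.4   56.5] 59.8 0.126 30.0 [11.7 -5.2 -8.6] t 51.9
red [305, 162, 7, 23, 158] [308.1, 173.2] [ 471.2 -317.    30. ]
red [316, 184, 6, 19, 78] [318.6, 193.6] [ 470.2 -334.4   30. ]
blue [372, 163, 11, 22, 209] [377.1, 173.3] [ 515.5 -343.    30. ]
yellow [308, 209, 23, 81, 1701] [319.0, 249.4] [ 460.8 -350.1   90. ]
```

Request:
carry_out(series=[[[0, 0, 0], [0, -0.4, 0], 0], [[0, 0, 0], [0, -0.35, 0], 0], [[0, 0, 0], [0, 0, 0], 0], [[0, 0, 0], [0, 0, 0], 0], [[0, 0, 0], [0, 0, 0], 0]])

```text
clock: 52.45
tool_pos: [453.4, -350.8, 56.5]
tool_rot: [2.719, 1.564, 0.006]
ft_force: [12.7, -4.7, -8.8]
opening: 0.124
grasp_force: 30.0
```

```bash
python3 -c "
from h import *
gl()"
```

```text
[ 453.4 -350.8   56.5] 59.8 0.124 30.0 [12.7 -4.7 -8.8] t 52.45
red [314, 162, 8, 41, 222] [317.8, 180.3] [ 468.6 -321.6   30. ]
blue [381, 163, 12, 22, 224] [386.4, 173.2] [ 515.4 -342.8   30. ]
yellow [308, 209, 23, 81, 1699] [319.0, 249.5] [ 454.6 -346.5   90. ]
```

The pointer is level with the red clip within about 1 mm. Holding, then guiding the slide home.

Request:
carry_out(series=[[[0, 0, 0], [0, 0, 0], 0], [[0, 0, 0], [0, 0, 0], 0], [[0, 0, 0], [0, 0, 0], 0], [[0, 0, 0], [0, 0, 0], 0], [[0, 0, 0], [0, 0, 0], 0], [[0, 0, 0], [0, 0, 0], 0], [[0, 0, 0], [0, 0, 0], 0], [[0, 0, 0], [0, 0, 0], 0]])

```text
clock: 53.3
tool_pos: [453.4, -350.8, 56.5]
tool_rot: [2.718, 1.564, 0.006]
ft_force: [12.0, -5.1, -9.5]
opening: 0.129
grasp_force: 30.0
```

Request:
carry_out(series=[[[0, 0, 0], [0, 0, 0], 0], [[0, 0, 0], [0, 0, 0], 0], [[0, 0, 0], [0, 0, 0], 0], [[0, 0, 0], [0, 0, 0], 0], [[0, 0, 0], [0, 0, 0], 0], [[0, 0, 0], [0, 0, 0], 0], [[0, 0, 0], [0, 0, 0], 0], [[0, 0, 0], [0, 0, 0], 0]])

```text
clock: 54.1
tool_pos: [453.4, -350.8, 56.5]
tool_rot: [2.718, 1.564, 0.006]
ft_force: [12.8, -5.0, -9.2]
opening: 0.129
grasp_force: 30.0
```

Request:
carry_out(series=[[[0, 0, 0], [0, 0, 0], 0], [[0, 0, 0], [0, 0, 0], 0], [[0, 0, 0], [0, 0, 0], 0], [[0, 0, 0], [0, 0, 0], 0], [[0, 0, 0], [0, 0, 0], 0], [[0, 0, 0], [0, 0, 0], 0]])

```text
clock: 54.7
tool_pos: [453.4, -350.8, 56.5]
tool_rot: [2.718, 1.564, 0.006]
ft_force: [12.6, -4.8, -9.0]
opening: 0.126
grasp_force: 30.0
```

Request:
carry_out(series=[[[0, 0, 0], [0, 1.0, 0], 0], [[0, 0, 0], [0, 1.5, 0], 0], [[0, 0, 0], [0, 1.5, 0], 0], [[0, 0, 0], [0, 1.5, 0], 0], [[0, 0, 0], [0, 1.5, 0], 0], [[0, 0, 0], [0, 1.0, 0], 0], [[0, 0, 0], [0, 0.6, 0], 0], [[0, 0, 0], [0, 0.3, 0], 0]])

```text
clock: 55.5
tool_pos: [528.6, -394.9, 56.5]
tool_rot: [2.722, 1.567, 0.0]
ft_force: [1.4, -0.7, -0.7]
opening: 0.126
grasp_force: 30.0
```

Request:
carry_out(series=[[[0, 0, 0], [0, 0, 0], 0], [[0, 0, 0], [0, 0, 0], 40], [[0, 0, 0], [0, 0, 0], 50], [[0, 0, 0], [0, 0, 0], 50], [[0, 0, 0], [0, 0, 0], 50]])

```text
clock: 56.0
tool_pos: [528.0, -394.6, 56.5]
tool_rot: [-2.722, -1.567, 0.0]
ft_force: [0.1, -0.6, -0.6]
opening: 0.431
grasp_force: 0.0
```

```bash
python3 -c "
from h import *
gl()"
```

```text
[ 528.  -394.6   56.5] 59.9 0.431 0.0 [ 0.1 -0.6 -0.6] t 56.0
red [196, 161, 18, 23, 330] [204.5, 172.0] [ 473.6 -317.9   30. ]
red [318, 183, 6, 20, 76] [320.3, 193.4] [ 539.7 -375.1   30. ]
blue [269, 162, 10, 23, 199] [273.7, 172.7] [ 517.7 -344.1   30. ]
yellow [310, 209, 23, 81, 1634] [320.4, 248.9] [ 530.3 -390.6   90. ]
```

The slide is home, with the pointer back at (539.7,−375.1). Withdrawing upward and doing a last check.

Request:
carry_out(series=[[[0, 0, 0], [0, 0, 0], 50], [[0, 0, 0], [0, 0, -2], 50], [[0, 0, 0], [0, 0, -4], 50], [[0, 0, 0], [0, 0, -4], 50], [[0, 0, 0], [0, 0, -4], 50], [[0, 0, 0], [0, 0, -4], 50], [[0, 0, 0], [0, 0, 0], 50], [[0, 0, 0], [0, 0, 0], 50]])

```text
clock: 56.85
tool_pos: [528.7, -395.1, 237.6]
tool_rot: [2.721, 1.567, 0.001]
ft_force: [-0.1, 0.4, -0.5]
opening: 0.502
grasp_force: 0.0
```

Run:
```python
from h import *
s=state();print(s['tool_pos'].round(1),s['ft_force'].round(1),s['qvel'].round(3))
for w in('w1','w2','w4'): P=fix(w)
for t in('fork_seat','bur_cup','spray','block_box'):
    print(t,[[np.round(d['centre']).astype(int).tolist() for d in pinpoint(t,P[n])[:1]] for n in P])
w=capture('wrist')
for b in blobs(w,s,SP[:2],{'red':25,'blue':25}): print(b[0],b[2],b[3])
```

```text
[ 528.7 -395.1  237.6] [-0.1  0.4 -0.5] [-0.003  0.035  0.051 -0.001  0.001  0.003]
w1 [527.1 384.5  90.4] 1.2 58 48
w2 [557.2 296.8  98.1] 1.6 83 68
w4 [611.5 233.2 115.4] 1.2 80 53
fork_seat [[[191, 345]], [[172, 315]]]
bur_cup [[], [[278, 421]]]
spray [[[336, 321]], [[142, 383]]]
block_box [[[234, 436]], [[137, 260]]]
red [255.6, 151.9] [ 471.9 -317.9   25. ]
red [319.5, 164.3] [ 539.9 -377.3   25. ]
blue [293.6, 152.5] [ 517. -345.   25.]
blue [414.9, 182.8] [ 644.6 -468.8   25. ]
```

w4 was nudged about 25 mm along the tray, the announced disturbance. It still stands well inside: its tab is at the right height, and it clears w2 (83 mm centre to centre) and the walls. Everything else is in place, so I hand in after a short rest.

Request:
carry_out(series=[[[0, 0, 0], [0, 0, 0], 50], [[0, 0, 0], [0, 0, 0], 50], [[0, 0, 0], [0, 0, 0], 50], [[0, 0, 0], [0, 0, 0], 50], [[0, 0, 0], [0, 0, 0], 50], [[0, 0, 0], [0, 0, 0], 50]])

```text
clock: 58.2
tool_pos: [528.4, -394.8, 236.5]
tool_rot: [2.723, 1.567, 0.0]
ft_force: [-0.2, -0.2, 0.6]
opening: 0.499
grasp_force: 0.0
```

Run:
```python
from h import *
fix('w4');print(hand_in())
```

```text
w4 [611.5 233.4 115.2] 1.3 80 54
the job is handed in; nothing more can be done
None
```

The job is handed in with no verdict returned: w1, w2 and w4 (w3 was absent) were each hung, settled and stood in the tray, the slide was held at the blue and then the red clip, and my last measurements showed it home and the weights still in the tray.

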